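# Turn the doming block to its large cup and slide it home

### The arm

A 6-joint arm with a two-finger parallel gripper is mounted at the origin on a cart in front of the work surface, level with it; the furniture and walls round the work are solid. World frame = base frame: x ahead of the robot, y to its left, z up, the work surface at z = 0. Lengths are in m, angles in rad, forces in N, time in s.
With the tool pointing down it reaches from about 0.4 to 0.825 m from the base axis. Payload 7 kg.
Tool frame: the origin (TCP) lies midway between the tips of the shut fingers; the grasp point (between the pads) lies hold_point_z behind it (hold_point_z is the distance from the TCP to the grasp point, in m); z points along the fingers, y is the line along which they close (so a half turn about z gives the same grasp; the last joint's range is limited). The gripper opens to 88 mm and grips with 3 to 60 N. Pads are 19 mm wide; open, the fingers measure 130 mm over their backs; the gripper's body (78 mm by 193 mm) begins 47 mm behind the grasp point.
Start: joints at [-0.97, 0.359, 0.012, 0, -1.224, -0.288], TCP at [0.208, -0.642, 0.196] pointing down, gripper open.
Joint ranges: [-3.07, 3.07], [-1.43, 2.12], [-1.02, 1.25], [-3.03, 1.67], [-3.05, -0], [-3.03, 3.03]. Speed limits (rad/s): [2.39, 2.39, 3.01, 3.14, 3.14, 3.14].

### API

Orientations are given as [roll, pitch, yaw] about the fixed x, y, z axes, in that order (R = Rz(yaw) Ry(pitch) Rx(roll)).
In Python, from station import * gives the robot as it stands.
- The arm moves only by the tool apply_moves, never from a script. Its argument "steps" is a list of rows, each an object with "translation": the shift along the world's x, y, z scaled (see below), a list of three; "rotation": the turn, a rotation vector about the world's x, y, z scaled (see below), a list of three. A call has exactly 10 rows; each row is the pose to reach, as a shift and turn from the pose commanded when the call began; what a row does not reach only later rows make up. The controller multiplies each number of a shift by 250 mm and each number of a turn by 30 degrees. A row lasts 1/12 s, in which the tool goes at most 41.7 mm and 7.16 degrees, less where a joint would pass 70% of its speed; a pose out of reach is approached as far as the arm can. A call with a number of a shift or a turn outside -1 to 1 is refused whole. A call with a gripper value outside its range is refused whole. "jaw" is the closure, from -1 (fully open) to 1 (shut), so that 0 is half open, set as the call begins (left out, the last holds). The fingers move at their own pace and stop on an object; "newtons" is the grip in N (left out, the last holds). Time passes only in rows, so rows that repeat a pose let the fingers close, or fill a call up. It gives the time, the measured TCP pose, the force, the opening and the grip force at its end, in the units of the state.
- get_state(): the state, without advancing time (a new reading comes with each control period).
- grab_frame(name): name is "scene" or "side" or "wrist"; returns the picture (480x640x3 uint8, blue, green, red); there is no depth.
- camera_model(name): a dict with "fx", "fy", "cx", "cy" (pixels), "xyz" and "rotation" of the camera in the world. Camera axes: x right, y down, z forward; pixel columns grow to the right and rows downward; lengths in m; the calibration is good to about 2 mm. The wrist camera is an equidistant fisheye: a pixel r from the principal point sees the ray r / f radians off the axis. A picture is of the moment at which its call begins: read the wrist's pose just before it. camera_model takes no time and is no camera call; for the wrist camera it gives the pose at the moment of the call.
- job_done(): hands the job in; it is judged then, once.
The state is a dict: "t": time; "q": joint angles; "qd": joint speeds; "joint_efforts": joint torques, N m; "eef_pos": TCP position; "ee_rot": TCP orientation; "force": force on the tool from outside, world axes, zero at the start; "moment": the same for the moment, N m; "width": finger opening in m; "gripper_force": force on a finger pad.
Only numpy, scipy, OpenCV 4.12 (cv2) and the standard library are available. Lean on these libraries where they do the work, as an engineer would, in place of code of your own. Each camera call takes 0.05 s, during which the arm holds its last target. There are 200 camera calls.

### The job

Set up the steel doming block for the next disc: by pushing only, tip it over so that the face with the single large cup is on top, and then slide it into the notch of the wooden punch stand until it is fully home against the back of the notch, lying flat. Never pick the block up or take it between the fingers, and leave the rinse bottle, the hammer and the blue bur stand where they are.

Things in the scene. Friction and masses are not known exactly. Their poses are not given: they have to be found in the camera images.
- doming_block: solid steel doming block, cube of 50 mm edge, 0.65 to 0.9 kg, loose on the mat. Origin at its centre, axes square to the faces, all faces solid for contact. +x points out of the face with the single large cup, -x four cups, +y two, -y nine, +z five, -z sixteen. Start: +z up. Pushed near its top edge it tips over its far lower edge, past 45 degrees it falls over by itself; pushed near the mat it slides
- large_cup (a point): centre of the mouth of the single large cup (36 mm wide, 14 mm deep), 25 mm from the block's centre in the middle of its +x face. At the start this face is upright and looks roughly towards the robot (within 0.4 rad); at the end it must be on top
- punch_stand: dark wooden stand with ball-headed steel punches, fixed to the bench, 150 mm wide (y), 107 mm deep (x), board 24 mm high; punches from x = +38 mm on, up to 68 mm above the mat. A notch open at the front (its -x, the robot's side) goes down to the mat. Origin on the mat top, under the centre of a block that is home; z up, +x points into the notch; turned up to 0.2 rad
- notch_home (a point): in the stand, 25 mm above the stand's origin: where the block's centre comes when it is home. In stand axes from here: back of the notch at x = +25 mm, side walls at y = +27 and -27 mm (2 mm of play at either side of the block)
- notch_mouth (a point): middle of the mouth of the notch at the front of the stand, 15 mm before notch_home (x = -15 mm), 25 mm above the mat. The walls flare over the first 10 mm of depth, from 70 mm apart at the mouth to 54 mm. A block that is home stands out 10 mm from the front
- bench_mat: dark rubber mat, fixed, 300 mm (x) by 400 mm (y), 3 mm thick, lying on the bench; origin at the centre of its underside, top at z = 3 mm. The block and the stand stand on it. It grips: coefficient of friction with the block about 0.7 to 1.1
- rinse_bottle: small upright squeeze bottle, 37 mm across, 88 mm high, loose, origin at the centre of its underside; left of the mat
- chasing_hammer: small hammer lying right of the mat, 216 mm long along its y (head at +y), 75 mm over the head, 27 mm high, loose, origin at the middle of its underside
- blue_stand: blue moulded block with burs standing in it, 68 x 78 mm, 68 mm high, loose, origin at the centre of its underside; right of the mat, behind the hammer

How it is judged:
By the outcome, as a careful person would: the job done as asked, in the order asked, and still so for the second after the job is handed in, with the robot touching nothing.
It also fails if it takes over 72 s, if anything falls off the work surface, if the arm or the gripper's body presses on something with over 40 N, if the wrist force passes 120 N, or if a joint passes its speed limit or range.

## Working session

There is one attempt and no reset: what is moved stays moved. The work goes in short steps, Python scripts to look and compute and a tool call to move; the robot and the scene stay as the last step left them, time stands still between calls to the robot, and variables do not carry over. Pictures are saved under pics/ and viewed, at most 10 in all, crops included, and the job is handed in when it is done.

Besides the shell and the picture viewer there is one more tool, called after "Emit:" as a command line: name --argument value ..., lists and objects as JSON in quotes. apply_moves: Moves the arm, as the interface text tells. Shifts and turns lie within -1 to 1; 1 stands for 250 mm of shift or 30 degrees of turn. Its arguments: {"type":"object","properties":{"steps":{"type":"array"},"jaw":{"type":"number"},"newtons":{"type":"number"}},"required":["steps"]}

```bash
ls; mkdir -p pics; python3 - <<'E'
from station import *
import cv2,numpy as np
s=get_state();print(s['t'],s['eef_pos'],s['ee_rot'],s['width'],s['force'])
for n in("scene","side"):
    m=camera_model(n);print(n,{k:np.round(v,4).tolist() for k,v in m.items() if k!='name'})
    cv2.imwrite(f"pics/{n}0.png",grab_frame(n))
E
```

```text
pics
0.0 [ 0.20754645 -0.64174764  0.19514732] [ 3.13998930e+00 -1.26925530e-04 -2.82890561e+00] 0.08773986110066437 [-0.22885634  0.58330716  0.12434289]
scene {'fx': 470.0542, 'fy': 470.0542, 'cx': 323.0837, 'cy': 237.936, 'xyz': [0.2217, 0.73, 0.6895], 'rotation': [-2.2061, 0.0017, -2.6648]}
side {'fx': 545.6701, 'fy': 545.6701, 'cx': 319.8262, 'cy': 240.1964, 'xyz': [0.6391, 0.8433, 0.6092], 'rotation': [-2.1427, -0.0231, 3.1358]}
```

View pics/scene0.png

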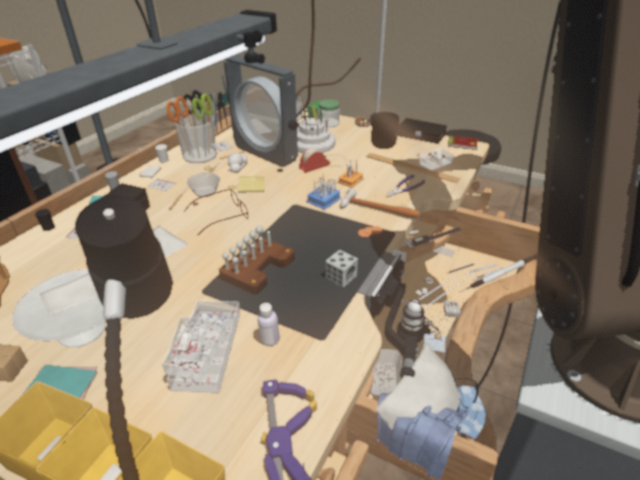

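View pics/side0.png

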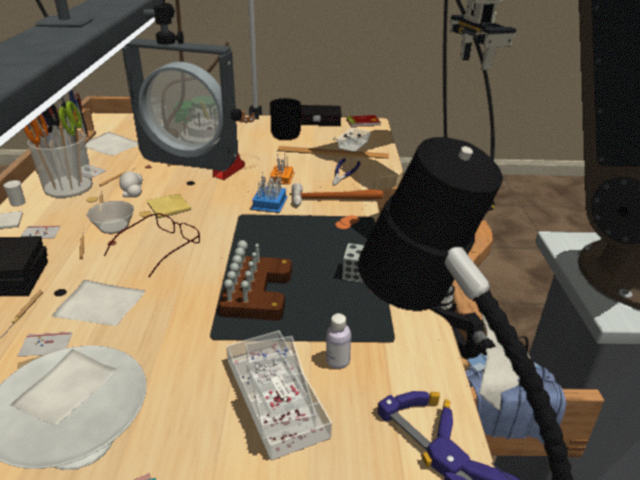

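```bash
cat > h.py <<'E'
import numpy as np,cv2
from scipy.spatial.transform import Rotation as Ro
from station import *
def ray(m,p):
    R=m['rotation'];R=np.array(R)
    R=Ro.from_euler('xyz',R).as_matrix() if R.size==3 else R
    x=(p[0]-m['cx'])/m['fx'];y=(p[1]-m['cy'])/m['fy']
    if m.get('fish'):
        r=np.hypot(x,y);d=np.array([x/r*np.sin(r),y/r*np.sin(r),np.cos(r)]) if r>1e-9 else np.array([0,0,1.])
    else: d=np.array([x,y,1.])
    return np.array(m['xyz']),R@(d/np.linalg.norm(d))
def onz(m,p,z):
    c,d=ray(m,p);return c+d*(z-c[2])/d[2]
def tri(*mp):
    A=np.zeros((3,3));b=np.zeros(3);L=[ray(*x) for x in mp]
    for c,d in L:
        P=np.eye(3)-np.outer(d,d);A+=P;b+=P@c
    X=np.linalg.solve(A,b)
    return X,[float(np.linalg.norm(np.cross(X-c,d))) for c,d in L]
E
python3 - <<'E'
from h import *
S=camera_model('scene');D=camera_model('side')
print('lamp',tri((S,(115,245)),(D,(425,230))))
print('lampknob',tri((S,(109,213)),(D,(466,153))))
print('block',tri((S,(341,255)),(D,(354,247))),onz(S,(341,255),.053))
print('blk ctr',onz(S,(341,267),.028)); print('bottle',onz(S,(268,342),0),onz(D,(338,362),0))
print('bur',onz(S,(324,203),0)); print('stand',onz(S,(285,262),.027),onz(D,(268,285),.027))
for p in((302,206),(398,245),(321,331),(206,288)):print('mat',onz(S,p,.003))
a=cv2.imread('pics/scene0.png')[205:325,200:380];b=cv2.imread('pics/side0.png')[230:330,210:390]
cv2.imwrite('pics/c1.png',np.vstack([cv2.resize(a,None,fx=3,fy=3,interpolation=2)[:,:540][:330],cv2.resize(b,None,fx=3,fy=3,interpolation=2)[:270]]))
E
```

```text
lamp (array([0.5595917 , 0.50891202, 0.41281713]), [0.0076163327045912855, 0.007616332704591226])
lampknob (array([0.53921116, 0.51552854, 0.46782398]), [0.0004326201865949277, 0.0004326201865949799])
block (array([ 0.55747615, -0.00283697,  0.05013502]), [0.0006203846210050796, 0.0006203846210049419]) [0.55553207 0.00133691 0.053     ]
blk ctr [0.55044376 0.01076314 0.028     ]
bottle [0.59208764 0.24385434 0.        ] [0.59362487 0.24097637 0.        ]
bur [ 0.72398172 -0.24515077  0.        ]
stand [0.66901217 0.05095331 0.027     ] [0.71156437 0.08561387 0.027     ]
mat [ 0.76788752 -0.20012394  0.003     ]
mat [ 0.47626259 -0.1536464   0.003     ]
mat [0.5140427  0.17552393 0.003     ]
mat [0.79086227 0.17975951 0.003     ]
```

View pics/c1.png

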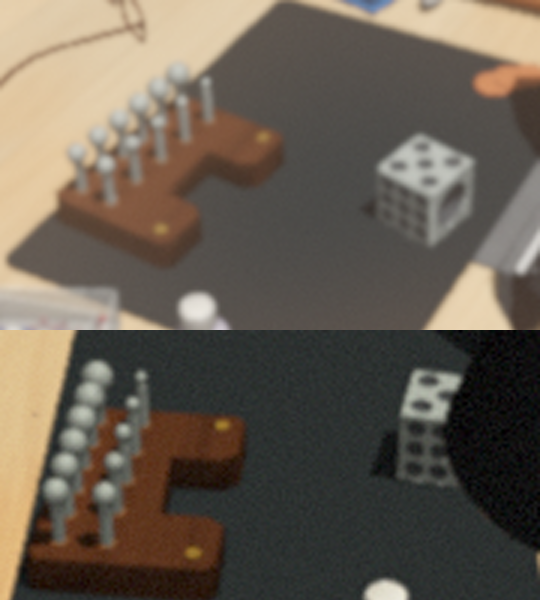

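Emit:
apply_moves --steps '[{"translation": [0.08,0.1,0.02],"rotation": [0,0,-0.06]},{"translation": [0.16,0.2,0.04],"rotation": [0,0,-0.12]},{"translation": [0.24,0.3,0.06],"rotation": [0,0,-0.18]},{"translation": [0.32,0.4,0.08],"rotation": [0,0,-0.24]},{"translation": [0.4,0.5,0.1],"rotation": [0,0,-0.3]},{"translation": [0.48,0.6,0.12],"rotation": [0,0,-0.36]},{"translation": [0.56,0.7,0.14],"rotation": [0,0,-0.42]},{"translation": [0.64,0.8,0.16],"rotation": [0,0,-0.48]},{"translation": [0.72,0.9,0.18],"rotation": [0,0,-0.54]},{"translation": [0.8,1.0,0.2],"rotation": [0,0,-0.6]}]' --jaw 1

```text
t: 0.93
eef_pos: [0.4082, -0.3907, 0.2461]
ee_rot: [3.141, -0.0, 3.139]
force: [0.4, -0.4, -0.7]
width: 0.0264
gripper_force: 0.0
```

Emit:
apply_moves --steps '[{"translation": [0.02,0.1,0.02],"rotation": [0,0,0]},{"translation": [0.04,0.2,0.04],"rotation": [0,0,0]},{"translation": [0.06,0.3,0.06],"rotation": [0,0,0]},{"translation": [0.08,0.4,0.08],"rotation": [0,0,0]},{"translation": [0.1,0.5,0.1],"rotation": [0,0,0]},{"translation": [0.12,0.6,0.12],"rotation": [0,0,0]},{"translation": [0.14,0.7,0.14],"rotation": [0,0,0]},{"translation": [0.16,0.8,0.16],"rotation": [0,0,0]},{"translation": [0.18,0.9,0.18],"rotation": [0,0,0]},{"translation": [0.2,1.0,0.2],"rotation": [0,0,0]}]'

```text
t: 1.77
eef_pos: [0.4575, -0.1409, 0.2961]
ee_rot: [3.141, -0.0, 3.14]
force: [0.2, -0.6, 0.7]
width: 0.0001
gripper_force: 0.0
```

Emit:
apply_moves --steps '[{"translation": [0.02,0.06,0],"rotation": [0,0,0]},{"translation": [0.04,0.12,0],"rotation": [0,0,0]},{"translation": [0.06,0.18,0],"rotation": [0,0,0]},{"translation": [0.08,0.24,0],"rotation": [0,0,0]},{"translation": [0.1,0.3,0],"rotation": [0,0,0]},{"translation": [0.12,0.36,0],"rotation": [0,0,0]},{"translation": [0.14,0.42,0],"rotation": [0,0,0]},{"translation": [0.16,0.48,0],"rotation": [0,0,0]},{"translation": [0.16,0.54,0],"rotation": [0,0,0]},{"translation": [0.16,0.6,0],"rotation": [0,0,0]}]'

```text
t: 2.6
eef_pos: [0.4975, 0.0085, 0.2956]
ee_rot: [-3.141, -0.001, 3.14]
force: [-0.1, -0.3, 0.1]
width: 0.0005
gripper_force: 0.0
```

```bash
python3 - <<'E'
from h import *
s=get_state();print(s['t'],s['eef_pos'],s['ee_rot'],s['width'],s['force'],np.round(s['q'],2),s.get('hold_point_z'))
m=camera_model('wrist');print(m)
import station;print([n for n in dir(station) if n[0]!='_'])
cv2.imwrite('pics/w1.png',grab_frame('wrist'))
np.save('w1.npy',m,allow_pickle=True)
E
```

```text
2.6 [0.49753659 0.00850458 0.29555734] [-3.14135425e+00 -1.01603122e-03  3.14010945e+00] 0.0005306334102041871 [-0.12074367 -0.28789381  0.14075697] [ 0.41  0.01 -0.2  -0.   -1.36 -1.98] None
{'fx': 371.64829954431775, 'fy': 371.64829954431775, 'cx': 314.39986481774764, 'cy': 241.0783303959925, 'xyz': array([0.42639352, 0.0104438 , 0.48492386]), 'rotation': array([2.87873519e+00, 1.61424855e-03, 1.57032317e+00])}
['Unreachable', 'camera_model', 'get_state', 'grab_frame', 'hold_point_z', 'job_done']
```

View pics/w1.png

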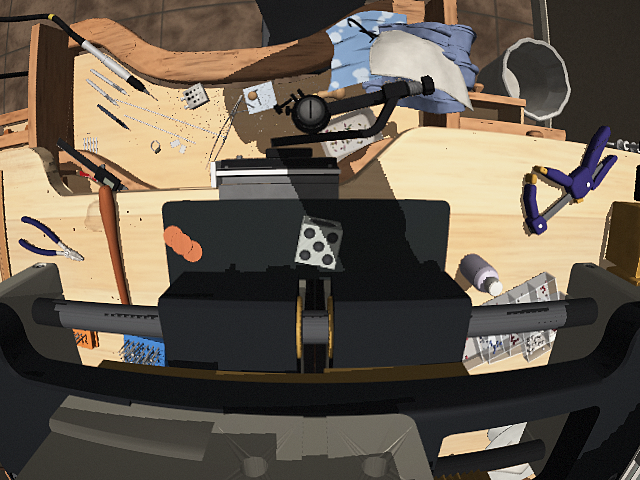

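```bash
cat >> h.py <<'E'
def proj(m,X):
    R=Ro.from_euler('xyz',m['rotation']).as_matrix();p=(X-np.array(m['xyz']))@R
    if m.get('fish'):
        rho=np.hypot(p[...,0],p[...,1]);th=np.arctan2(rho,p[...,2]);k=th/np.maximum(rho,1e-9)
    else:k=1/p[...,2]
    return p[...,0]*k*m['fx']+m['cx'],p[...,1]*k*m['fy']+m['cy']
def top(m,im,x0,x1,y0,y1,z,res,tick=.02):
    # rows: x decreasing downward, cols: y decreasing to the right
    X,Y=np.meshgrid(np.arange(x1,x0,-res),np.arange(y1,y0,-res),indexing='ij')
    u,v=proj(m,np.stack([X,Y,0*X+z],-1))
    o=cv2.remap(im,u.astype(np.float32),v.astype(np.float32),cv2.INTER_CUBIC)
    for a in np.arange(np.ceil(x0/tick),x1/tick)*tick:
        r=int((x1-a)/res);cv2.line(o,(0,r),(8,r),(0,255,255),1);cv2.putText(o,f"{a*1000:.0f}",(10,r+4),0,.35,(0,255,255))
    for a in np.arange(np.ceil(y0/tick),y1/tick)*tick:
        c=int((y1-a)/res);cv2.line(o,(c,0),(c,8),(0,255,0),1);cv2.putText(o,f"{a*1000:.0f}",(c-8,18),0,.35,(0,255,0))
    return o
E
python3 - <<'E'
from h import *
m=np.load('w1.npy',allow_pickle=True).item();m['fish']=1
S=camera_model('scene');D=camera_model('side')
w=cv2.imread('pics/w1.png');s=cv2.imread('pics/scene0.png');d=cv2.imread('pics/side0.png')
A=top(m,w,.5,.6,-.05,.05,.053,.1/300,.01)
B=top(S,s,.5,.6,-.05,.05,.053,.1/300,.01)
C=top(S,s,.62,.80,-.06,.14,.027,.0005)
E_=top(D,d,.62,.80,-.06,.14,.027,.0005)
r1=np.hstack([A,B]);r2=np.hstack([C[:300,:400],E_[:300,:400]])[:290]
H=np.zeros((600,800,3),np.uint8);H[:300,:600]=r1[:300,:600];H[300:590]=cv2.resize(r2,(800,290)) if r2.shape[1]!=800 else r2
H[300:,:]=0;Cr=np.hstack([C,E_]);H[300:,:]=Cr[:300,:800];
cv2.imwrite('pics/r1.png',H);print(A.shape,C.shape)
E
```

```text
(300, 300, 3) (361, 400, 3)
```

View pics/r1.png

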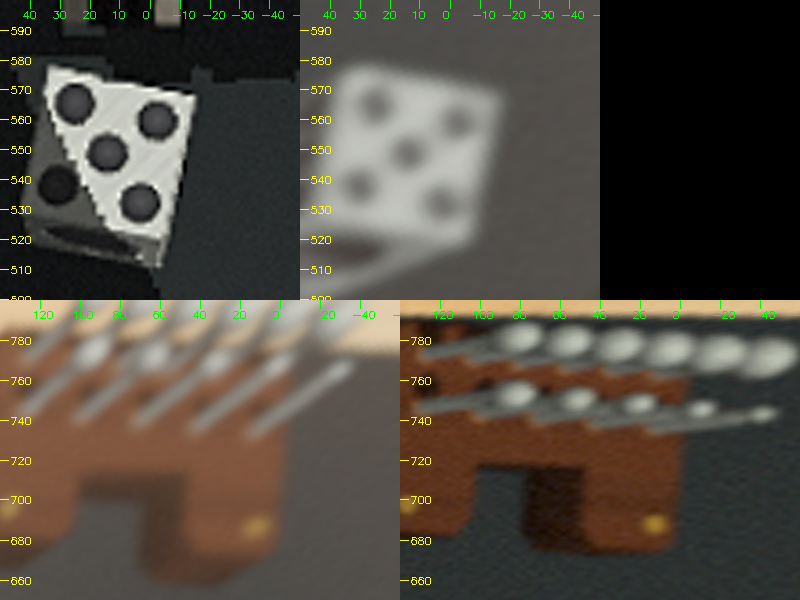

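```bash
python3 - <<'E'
from h import *
m=np.load('w1.npy',allow_pickle=True).item();m['fish']=1
S=camera_model('scene')
print(hold_point_z)
for p in((219,186),(339,186),(217,160),(337,160),(280,200)):print(p,onz(m,p,0),onz(m,p,.05))
for p in((365,293),(386,303),(404,255),(382,252)):print(p,onz(S,p,0),onz(S,p,.05))
for z in(.003,):
  for q in ((.473,.16),(.473,-.16)):print(proj(m,np.array([*q,z])))
E
```

```text
0.0188
(219, 186) [ 0.4805664  -0.11799451  0.        ] [ 0.47498069 -0.10475137  0.05      ]
(339, 186) [0.48214143 0.04186908 0.        ] [0.47639332 0.03862885 0.05      ]
(217, 160) [ 0.4455604 -0.119476   0.       ] [ 0.44358412 -0.10608011  0.05      ]
(337, 160) [0.44796525 0.03896729 0.        ] [0.44574101 0.03602626 0.05      ]
(280, 200) [ 0.50067    -0.03582605  0.        ] [ 0.49301143 -0.03105521  0.05      ]
(365, 293) [0.48163754 0.03471152 0.        ] [0.46278882 0.08513485 0.05      ]
(386, 303) [0.43084189 0.04260307 0.        ] [0.41567672 0.09245413 0.05      ]
(404, 255) [ 0.4514024  -0.12713635  0.        ] [ 0.43474624 -0.06497632  0.05      ]
(382, 252) [ 0.50168541 -0.11415901  0.        ] [ 0.48138288 -0.05294007  0.05      ]
(np.float64(426.86365623960995), np.float64(181.07258463012832))
(np.float64(188.65597362846682), np.float64(181.623728956589))
```

Emit:
apply_moves --steps '[{"translation": [-0.05,0.07,-0.1],"rotation": [0,0,-0.1]},{"translation": [-0.05,0.07,-0.22],"rotation": [0,0,-0.2]},{"translation": [-0.05,0.07,-0.36],"rotation": [0,0,-0.3]},{"translation": [-0.05,0.07,-0.5],"rotation": [0,0,-0.367]},{"translation": [-0.05,0.07,-0.64],"rotation": [0,0,-0.367]},{"translation": [-0.05,0.07,-0.78],"rotation": [0,0,-0.367]},{"translation": [-0.05,0.07,-0.88],"rotation": [0,0,-0.367]},{"translation": [-0.05,0.07,-0.95],"rotation": [0,0,-0.367]},{"translation": [-0.05,0.07,-0.99],"rotation": [0,0,-0.367]},{"translation": [-0.05,0.07,-0.99],"rotation": [0,0,-0.367]}]'

```text
t: 3.48
eef_pos: [0.4832, 0.0244, 0.0461]
ee_rot: [-3.139, -0.004, 2.948]
force: [0.1, -0.2, 0.2]
width: 0.0008
gripper_force: 0.0
```

Emit:
apply_moves --steps '[{"translation": [0.016,-0.003,0],"rotation": [0,0,0]},{"translation": [0.032,-0.006,0],"rotation": [0,0,0]},{"translation": [0.048,-0.009,0],"rotation": [0,0,0]},{"translation": [0.064,-0.012,0],"rotation": [0,0,0]},{"translation": [0.08,-0.015,0],"rotation": [0,0,0]},{"translation": [0.096,-0.018,0],"rotation": [0,0,0]},{"translation": [0.112,-0.022,0],"rotation": [0,0,0]},{"translation": [0.128,-0.025,0],"rotation": [0,0,0]},{"translation": [0.144,-0.028,0],"rotation": [0,0,0]},{"translation": [0.16,-0.031,0],"rotation": [0,0,0]}]'

```text
t: 4.32
eef_pos: [0.5256, 0.0174, 0.0485]
ee_rot: [-3.142, -0.0, 2.948]
force: [0.5, -0.9, -0.1]
width: 0.0
gripper_force: 0.0
```

```bash
python3 - <<'E'
from h import *
print(get_state()['force'])
a=grab_frame('scene')[180:340,220:460];m=camera_model('wrist');m['fish']=1
b=grab_frame('side')[180:340,220:460]
cv2.imwrite('pics/t1.png',np.hstack([cv2.resize(a,(400,267),interpolation=2),cv2.resize(b,(400,267),interpolation=2)]))
E
```

```text
[ 0.45574599 -0.87285344 -0.09487882]
```

View pics/t1.png

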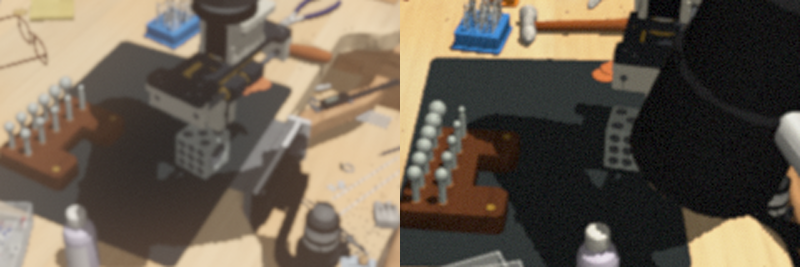

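Emit:
apply_moves --steps '[{"translation": [0.004,-0.001,0],"rotation": [0,0,0]},{"translation": [0.008,-0.002,0],"rotation": [0,0,0]},{"translation": [0.012,-0.002,0],"rotation": [0,0,0]},{"translation": [0.016,-0.003,0],"rotation": [0,0,0]},{"translation": [0.02,-0.004,0],"rotation": [0,0,0]},{"translation": [0.024,-0.005,0],"rotation": [0,0,0]},{"translation": [0.028,-0.005,0],"rotation": [0,0,0]},{"translation": [0.032,-0.006,0],"rotation": [0,0,0]},{"translation": [0.036,-0.007,0],"rotation": [0,0,0]},{"translation": [0.04,-0.008,0],"rotation": [0,0,0]}]'

```text
t: 5.25
eef_pos: [0.5353, 0.0155, 0.0486]
ee_rot: [-3.142, -0.0, 2.948]
force: [0.7, 0.3, 0.5]
width: 0.0004
gripper_force: 0.0
```

```bash
python3 - <<'E'
from h import *
S=camera_model('scene');D=camera_model('side')
C=top(S,grab_frame('scene'),.50,.66,-.08,.08,.053,.0004)
m=camera_model('wrist');m['fish']=1;w=grab_frame('wrist')
B=top(m,w,.50,.66,-.08,.08,.053,.0004)
cv2.imwrite('pics/t2.png',np.hstack([C,B])[:,:800])
E
```

```text
(no output)
```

View pics/t2.png

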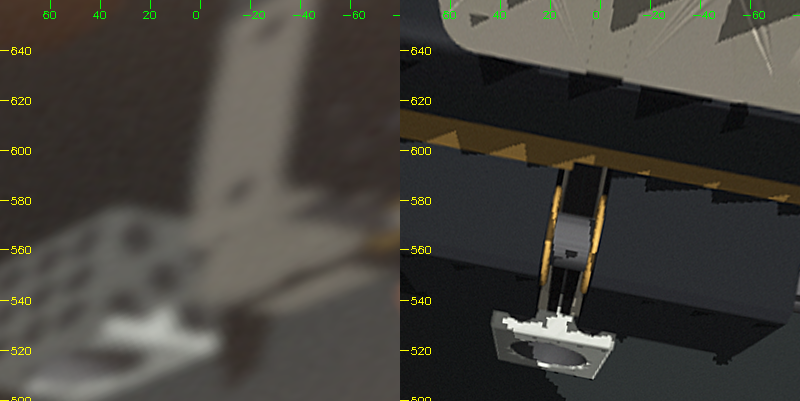

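Emit:
apply_moves --steps '[{"translation": [-0.03,0.006,0.0],"rotation": [0,0,0]},{"translation": [-0.06,0.012,0.0],"rotation": [0,0,0]},{"translation": [-0.09,0.018,0.0],"rotation": [0,0,0]},{"translation": [-0.12,0.023,0.0],"rotation": [0,0,0]},{"translation": [-0.14,0.027,0.0],"rotation": [0,0,0]},{"translation": [-0.14,0.027,-0.01],"rotation": [0,0,0]},{"translation": [-0.14,0.027,-0.02],"rotation": [0,0,0]},{"translation": [-0.14,0.027,-0.03],"rotation": [0,0,0]},{"translation": [-0.14,0.027,-0.03],"rotation": [0,0,0]},{"translation": [-0.14,0.027,-0.03],"rotation": [0,0,0]}]'

```text
t: 6.18
eef_pos: [0.5003, 0.0222, 0.0407]
ee_rot: [-3.141, -0.0, 2.948]
force: [-0.5, -0.7, -0.6]
width: 0.0006
gripper_force: 0.0
```

```bash
python3 - <<'E'
from h import *
S=camera_model('scene');s=grab_frame('scene')
A=cv2.resize(s[225:315,270:390],None,fx=4,fy=4,interpolation=2)
m=camera_model('wrist');m['fish']=1;w=grab_frame('wrist')
B=cv2.resize(w[130:290,240:400],None,fx=2.25,fy=2.25,interpolation=2)
o=np.zeros((600,800,3),np.uint8)
o[:360,:480]=A;o[:360,480:800]=B[:,20:340]
C=top(S,s,.50,.60,-.05,.05,.053,.0005,.01);o[380:580,:200]=C[:200,:200]
D=top(m,w,.50,.60,-.05,.05,.053,.0005,.01);o[380:580,220:420]=D[:200,:200]
cv2.imwrite('pics/t3.png',o);print(get_state()['eef_pos'])
E
```

```text
[0.50033775 0.02218804 0.04092141]
```

View pics/t3.png

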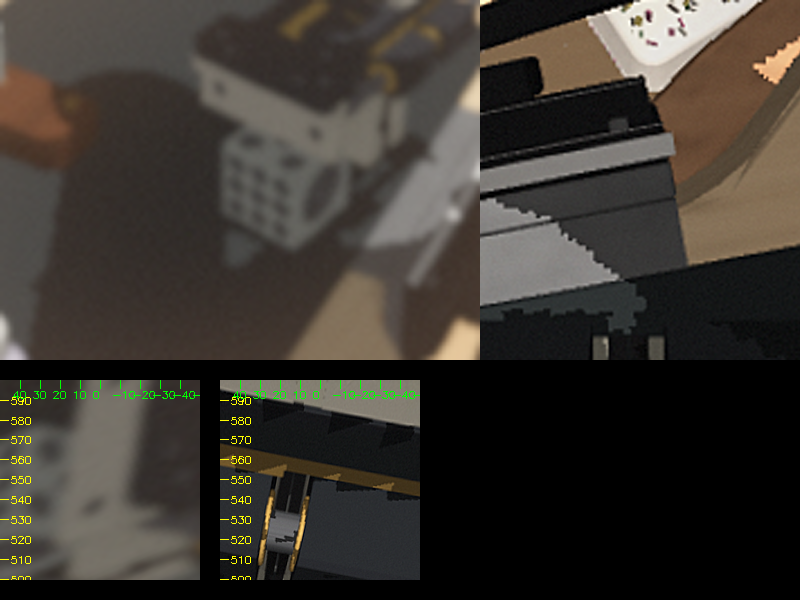

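Emit:
apply_moves --steps '[{"translation": [0.012,-0.002,0],"rotation": [0,0,0]},{"translation": [0.024,-0.005,0],"rotation": [0,0,0]},{"translation": [0.036,-0.007,0],"rotation": [0,0,0]},{"translation": [0.048,-0.009,0],"rotation": [0,0,0]},{"translation": [0.06,-0.012,0],"rotation": [0,0,0]},{"translation": [0.068,-0.013,0],"rotation": [0,0,0]},{"translation": [0.076,-0.015,0],"rotation": [0,0,0]},{"translation": [0.084,-0.016,0],"rotation": [0,0,0]},{"translation": [0.092,-0.018,0],"rotation": [0,0,0]},{"translation": [0.1,-0.019,0],"rotation": [0,0,0]}]'

```text
t: 7.12
eef_pos: [0.5253, 0.0174, 0.0411]
ee_rot: [-3.142, -0.0, 2.948]
force: [0.1, -0.6, 0.4]
width: 0.0009
gripper_force: 0.0
```

```bash
python3 - <<'E'
from h import *
S=camera_model('scene')
print(onz(S,(342.5,287.5),.003), [np.round(proj(S,np.array(p)),1) for p in((.5292,.0433,.003),(.5292,.0433,.053))])
print(get_state()['force'])
E
```

```text
[0.53037638 0.04402443 0.003     ] [array([343.1, 287.5]), array([343.7, 269.7])]
[ 0.12418002 -0.55580544  0.43968082]
```

Emit:
apply_moves --steps '[{"translation": [0.004,-0.001,0],"rotation": [0,0,0]},{"translation": [0.008,-0.002,0],"rotation": [0,0,0]},{"translation": [0.012,-0.002,0],"rotation": [0,0,0]},{"translation": [0.016,-0.003,0],"rotation": [0,0,0]},{"translation": [0.02,-0.004,0],"rotation": [0,0,0]},{"translation": [0.024,-0.005,0],"rotation": [0,0,0]},{"translation": [0.028,-0.005,0],"rotation": [0,0,0]},{"translation": [0.032,-0.006,0],"rotation": [0,0,0]},{"translation": [0.036,-0.007,0],"rotation": [0,0,0]},{"translation": [0.04,-0.008,0],"rotation": [0,0,0]}]'

```text
t: 7.95
eef_pos: [0.5353, 0.0155, 0.0411]
ee_rot: [-3.142, 0.0, 2.948]
force: [-1.1, -0.0, 0.2]
width: 0.0005
gripper_force: 0.0
```

```bash
python3 - <<'E'
from h import *
s=get_state();print(s['force'],s['moment'],s['joint_efforts'])
m=camera_model('wrist');m['fish']=1;w=grab_frame('wrist');s=grab_frame('scene');S=camera_model('scene')
cv2.imwrite('pics/w4.png',w);cv2.imwrite('pics/s4.png',s)
print('tcp px',proj(m,np.array(get_state()['eef_pos'])))
print('cup face corners px',[np.round(proj(m,np.array(p))).tolist() for p in((.5292,.0433,.003),(.5292,.0433,.053),(.5197,-.0058,.003),(.5197,-.0058,.053))])
g=cv2.cvtColor(w,6)
print(g[150:290:4,270:350:4])
E
```

```text
[-1.10335099 -0.00774289  0.24689108] [-0.04227979 -0.05146972 -0.01047893] [ 9.90217575e-02 -4.55185139e+01  2.19799519e+01  5.22058547e+00
 -7.23855011e-02 -2.48608890e-02]
tcp px (np.float64(311.96259935140574), np.float64(277.4713586771734))
cup face corners px [[354.0, 239.0], [363.0, 265.0], [275.0, 239.0], [265.0, 265.0]]
[[134 128 115   1   7  10  12  33  44  51  53  58  57  59  58  58  54  81
   83  81]
 [ 12   6  27  50  48  56  58  59  55  56  58  56  54  55  55  56  43  74
   81  78]
 [ 58  59  60  60  61  57  57  57  57  53  56  55  51  52  52  53  52  74
   75  72]
 [ 58  60  59  60  56  57  57  54  55  53  54  53  49  37  54  60  53  72
   75  98]
 [ 54  56  57  55  55  53  54  49  37  36  51  56  54  56  54  54  57  91
  100  99]
 [ 55  58  50  48  36  66  56  57  52  57  55  55  56  54  55  55  58 111
  113 115]
 [ 58  65  53  56  56  53  56  56  54  58  56  59  55  57  57  56  56  84
  117 116]
 [ 55  54  55  57  56  58  58  53  56  58  56  54  56  54  54  56  56  52
  119 117]
 [ 56  58  54  54  53  56  55  58  55  55  58  56  60  58  55  56  58  56
  118 115]
 [ 5
[... 1506 characters left out ...]
  31  29
   28  17]
 [120 108 112 109 111 105  73  63  73  77  84  80  81  78  77  71  22  23
   61  66]
 [142 108 111 108 110 108 103 108 107 112 114 105 109 114 115 107 108 112
  111  65]
 [161 166 170 171 182 188 187 195 197 202 206 207 208 213 216 224 216 209
  212 220]
 [100 198 201  82  91  93 205 103  81 228 218 227 228  86  92  93 207  79
   96  96]
 [ 21  17  23  19  19  17  22  23  98 242 228 226 226  74  96  75  22  19
   18  19]
 [ 19  21  21  24  21  21  21   1  95 100 182 181  68  84  94  72  20  21
   21  20]
 [ 24  23  19  21  23  22  22   5  76  31  19  84  13  17  77  54  22  24
   22  23]
 [ 22  20  20  23  20  24  19   2  77   5  19  84  18   5  76  56  19  20
   22  21]]
```

```bash
python3 - <<'E'
from h import *
w=cv2.imread('pics/w4.png');s=cv2.imread('pics/s4.png')
A=cv2.resize(w[225:295,250:390],None,fx=5,fy=5,interpolation=2)
B=cv2.resize(s[235:300,300:380],None,fx=3.8,fy=3.8,interpolation=2)
B=np.clip(B.astype(float)*1.5,0,255).astype(np.uint8)
o=np.zeros((600,800,3),np.uint8);o[:350,:700]=A;o[352:352+B.shape[0],:B.shape[1]]=B
d=grab_frame('side')[180:300,300:420];d=cv2.resize(d,(248,248),interpolation=2);o[352:600,350:598]=np.clip(d*1.5,0,255)
cv2.imwrite('pics/t4.png',o)
E
```

```text
(no output)
```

View pics/t4.png

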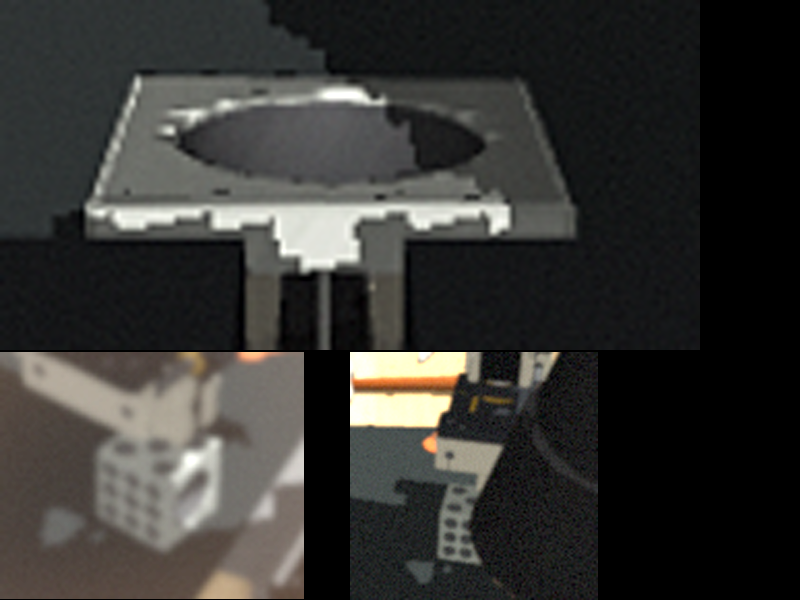

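```bash
python3 - <<'E'
from h import *
g=cv2.cvtColor(cv2.imread('pics/w1.png'),6);h=cv2.cvtColor(cv2.imread('pics/w4.png'),6)
print(list(range(294,336,3)))
for r in range(258,300,2):print(r,g[r,294:336:3],h[r,294:336:3])
E
```

```text
[294, 297, 300, 303, 306, 309, 312, 315, 318, 321, 324, 327, 330, 333]
258 [ 73 199 153  58  58 163 201 203 194 182  60  68  55 168] [73 55 73 73 77 77 79 81 81 81 78 77 71 51]
260 [ 89 209 210 155 135 204 203 200 200 178  63  79  55 181] [110  99  85  88  81  64  77  77  73  77  59  68  59  76]
262 [ 37   9 207 202 211 209 203 198 200 214  50  66  43 214] [103 106 106 110 112 115 112  91 109 115 117 111 107 108]
264 [ 43  46  44  38   2  97 236 220 218 208 159  20 173 212] [106 103 100 103 103 101  99 102 103 104 101  87  99  99]
266 [ 44  16  13  16  16  13   2  13  45 149 226 217 209 204] [187 196 196 200 202 206 205 206 208 213 214 222 224 214]
268 [ 45  21  16  16  20  17  15  16  43  37  23  78 150 176] [227 227 232 219 226 224 220 224 225 215 163 101  71 225]
270 [16 16 18 19 17 18 15 17 12 45 47 43 40 39] [205 209  78  77 228 219 226 227 228  72  90  89  93 211]
272 [18 18 21 22 16 19 18 17 18 12 15 14 15 15] [ 65  67  97  89 231 221 228 227 229  97  95  93  83  69]
274 [21 19 18 20 17 18 17 19 23 20 17 19 16 17] [ 22  18 101  93 242 228 226 227 226 193  94  95  75  21]
276 [
[... 482 characters left out ...]
23 14 83 78 28 16  9 80 15  9 75 76 57 25]
286 [ 20  11 123 119   7   9   8  15   9  10  65  62  46  18] [19  9 81 77  5 20 13 81 18  8 74 77 56 22]
288 [19  7 64 62 11 11  6 17  9 10 58 66 48 15] [19  6 79 75  8 18 13 82 19 14 68 76 51 22]
290 [20 12 69 66 11 13  9 19  5  4 48 63 47 16] [18 11 78 79 11 13  8 77 11 12 58 80 55 23]
292 [20  8 67 58  9 12  7 12 11  6 32 62 43 14] [22  8 80 68  5 13  2 80 11  9 39 78 53 18]
294 [17 13 58 59  3  4  0 15 10  8 31 57 31 14] [20  7 69 68 14 10  8 82 11 12 40 70 35 14]
296 [13 26 54 61  8 10  8 19 12 10 36 62 52  5] [23 28 62 70  8 17  6 82 12 10 41 74 60  7]
298 [18 54 61 62  8  9 11 20  5  8 24 47 52  9] [21 65 68 72 13 12  7 67  8 10 27 54 97  1]
```

```bash
python3 - <<'E'
from h import *
S=camera_model('scene');W=camera_model('wrist');W['fish']=1
t=np.array(get_state()['eef_pos']);a=-.193
f=np.array([np.cos(a),np.sin(a),0]);l=np.array([-np.sin(a),np.cos(a),0]);z=np.array([0,0,1])
for h in(.066,.08,.10,.12):
  print(h,[[np.round(proj(M,t+f*i*.039+l*j*.0965+z*h)).tolist() for i,j in((1,1),(-1,1),(1,-1),(-1,-1))] for M in(S,W)])
E
```

```text
0.066 [[[303.0, 257.0], [334.0, 273.0], [359.0, 214.0], [388.0, 227.0]], [[515.0, 399.0], [553.0, 240.0], [109.0, 397.0], [71.0, 239.0]]]
0.08 [[[303.0, 251.0], [334.0, 267.0], [359.0, 209.0], [389.0, 221.0]], [[527.0, 417.0], [573.0, 249.0], [96.0, 415.0], [51.0, 249.0]]]
0.1 [[[302.0, 243.0], [334.0, 259.0], [359.0, 201.0], [390.0, 214.0]], [[547.0, 446.0], [607.0, 266.0], [76.0, 444.0], [17.0, 266.0]]]
0.12 [[[302.0, 235.0], [335.0, 250.0], [360.0, 194.0], [391.0, 206.0]], [[569.0, 479.0], [648.0, 288.0], [54.0, 476.0], [-24.0, 287.0]]]
```

Emit:
apply_moves --steps '[{"translation": [-0.03,0.006,0.0],"rotation": [0,0,0]},{"translation": [-0.06,0.012,0.0],"rotation": [0,0,0]},{"translation": [-0.09,0.018,0.0],"rotation": [0,0,0]},{"translation": [-0.12,0.023,0.0],"rotation": [0,0,0]},{"translation": [-0.15,0.029,0.0],"rotation": [0,0,0]},{"translation": [-0.15,0.029,-0.02],"rotation": [0,0,0]},{"translation": [-0.15,0.029,-0.04],"rotation": [0,0,0]},{"translation": [-0.15,0.029,-0.06],"rotation": [0,0,0]},{"translation": [-0.15,0.029,-0.08],"rotation": [0,0,0]},{"translation": [-0.15,0.029,-0.08],"rotation": [0,0,0]}]'

```text
t: 8.93
eef_pos: [0.4971, 0.0225, 0.0196]
ee_rot: [-3.14, -0.002, 2.948]
force: [-0.6, -1.2, -0.4]
width: 0.0009
gripper_force: 0.0
```

```bash
python3 - <<'E'
from h import *
s=get_state();print(s['eef_pos'],s['force'],s['width'])
w=grab_frame('wrist');cv2.imwrite('pics/w5.png',w)
print(np.round(proj({**camera_model('wrist'),'fish':1},np.array(s['eef_pos']))))
g=cv2.cvtColor(w,6)
for r in range(250,300,3):print(r,g[r,270:360:4])
E
```

```text
[0.49710432 0.02246393 0.01963027] [-0.56306    -1.23438667 -0.39219674] 0.0008521888535532171
[312. 277.]
250 [138 107 147  47  47  58  52  51  58  56  55  57  55  55  56  56  55  56
  99 112 116 117 115]
253 [138 141 137 140 142  64  48  53  55  56  56  56  55  57  56  55  53  55
  74 114 113 117 110]
256 [137 138 136 135 131 134 141  67  53  56  58  55  55  55  58  53  57  57
  58 109 106 112 112]
259 [136 137 137 135 134 137 137 108  89  57  56  55  55  56  56  56  54  59
  55 113 114 116 120]
262 [137 136 136 136 134 136 137 139 144  39  56  57  55  58  55  51  57  56
  57 111  46   7  12]
265 [137 135 134 131 135 142 138 139 141 143 100  51  57  56  55  56  48  20
  15  20  19  22  22]
268 [ 80  82 137 142  86  65 152 147  94  92 147 116  57  35  15  16  19  22
  22  24  22  20  21]
271 [53 52 42 52 55 53 50 53 53 29 25 42 29 15 22 22 24 20 17 21 23 20 18]
274 [20 23 21 22 24 23 26 20 22 55 51 51 56 23 21 16 14 16 13 14 11 11 16]
277 [24 18 22 21 22 23 21 13 23 61 33 53 20 22 23 12 12 14 12 13 19 12 14]
280 [24 23 26 25 22 18 23  7 64 11 18 17 20  3 68 49 20 18 18 13 11 17 11]
283 [19 21 20 21 22 21 24  0 77 16 13 21 12  7 76 57 23 16 14 18 19 17 11]
286 [22 23 21 18 23 25 18  5 78 13 21 20 15  6 79 53 24 22 11 24  8 11 13]
289 [23 22 19 21 21 25 22  1 80 14 18 20 14  7 78 54 25 24 25 25 11 13 11]
292 [18 20 20 21 21 23 21  2 75  7  9 19 13 10 74 49 24 22 24 22 20 12 12]
295 [25 23 21 20 19 21 24 10 75  6 14 19 12 12 71 29 26 20 19 22 25 23 21]
298 [22 22 24 24 21 20 21 87 63  8 14 21 13 11 73 89 17 20 12 12 11 23 21]
```

Emit:
apply_moves --steps '[{"translation": [0,0,-0.008],"rotation": [0,0,0]},{"translation": [0,0,-0.016],"rotation": [0,0,0]},{"translation": [0,0,-0.024],"rotation": [0,0,0]},{"translation": [0,0,-0.032],"rotation": [0,0,0]},{"translation": [0,0,-0.04],"rotation": [0,0,0]},{"translation": [0,0,-0.048],"rotation": [0,0,0]},{"translation": [0,0,-0.052],"rotation": [0,0,0]},{"translation": [0,0,-0.052],"rotation": [0,0,0]},{"translation": [0,0,-0.052],"rotation": [0,0,0]},{"translation": [0,0,-0.052],"rotation": [0,0,0]}]'

```text
t: 9.82
eef_pos: [0.4977, 0.0228, 0.0081]
ee_rot: [3.142, 0.0, 2.948]
force: [0.2, -0.3, -0.1]
width: 0.0004
gripper_force: 0.0
```

Emit:
apply_moves --steps '[{"translation": [0,0,-0.004],"rotation": [0,0,0]},{"translation": [0,0,-0.008],"rotation": [0,0,0]},{"translation": [0,0,-0.012],"rotation": [0,0,0]},{"translation": [0,0,-0.016],"rotation": [0,0,0]},{"translation": [0,0,-0.02],"rotation": [0,0,0]},{"translation": [0,0,-0.024],"rotation": [0,0,0]},{"translation": [0,0,-0.026],"rotation": [0,0,0]},{"translation": [0,0,-0.026],"rotation": [0,0,0]},{"translation": [0,0,-0.026],"rotation": [0,0,0]},{"translation": [0,0,-0.026],"rotation": [0,0,0]}]'

```text
t: 10.65
eef_pos: [0.4977, 0.0228, 0.0016]
ee_rot: [3.142, 0.0, 2.948]
force: [-0.5, 0.1, 0.7]
width: 0.0004
gripper_force: 0.0
```

Emit:
apply_moves --steps '[{"translation": [0,0,-0.006],"rotation": [0,0,0]},{"translation": [0,0,-0.012],"rotation": [0,0,0]},{"translation": [0,0,-0.018],"rotation": [0,0,0]},{"translation": [0,0,-0.024],"rotation": [0,0,0]},{"translation": [0,0,-0.03],"rotation": [0,0,0]},{"translation": [0,0,-0.036],"rotation": [0,0,0]},{"translation": [0,0,-0.042],"rotation": [0,0,0]},{"translation": [0,0,-0.042],"rotation": [0,0,0]},{"translation": [0,0,-0.042],"rotation": [0,0,0]},{"translation": [0,0,-0.042],"rotation": [0,0,0]}]'

```text
t: 11.48
eef_pos: [0.4977, 0.0228, -0.0089]
ee_rot: [-3.142, -0.0, 2.948]
force: [0.5, 0.2, 0.1]
width: 0.0007
gripper_force: 0.0
```

```bash
python3 - <<'E'
from h import *
s=get_state();print(s['eef_pos'],s['force'])
S=camera_model('scene');W={**camera_model('wrist'),'fish':1};w=grab_frame('wrist');c=grab_frame('scene')
cv2.imwrite('pics/w6.png',w);cv2.imwrite('pics/s6.png',c)
t=np.array(s['eef_pos']);print('tcp',proj(W,t),proj(S,t),proj(S,t+[0,0,.03]))
# apparent scale of block from wrist: actual rows of near face edges
g=cv2.cvtColor(w,6);print(W['xyz'])
print([np.round(proj(W,np.array(p))).tolist() for p in((.5292,.0433,.003),(.5292,.0433,.053),(.5197,-.0058,.003),(.5197,-.0058,.053),(.473,.16,.003))])
A=cv2.resize(w[120:380,130:490],(600,433));B=cv2.resize(c[200:300,310:400],(180,200),interpolation=2);o=np.zeros((600,800,3),np.uint8)
B=cv2.resize(c[215:310,300:420],None,fx=4,fy=4,interpolation=2)[:,:480]
A=cv2.resize(w[200:330,235:395],None,fx=2,fy=2,interpolation=2)
o[:B.shape[0],:480]=np.clip(B*1.3,0,255);o[:260,480:800]=np.clip(A*1.5,0,255)
d=grab_frame('side')[150:300,300:440];o[262:562,482:762]=np.clip(cv2.resize(d,None,fx=2,fy=2)*1.5,0,255)
cv2.imwrite('pics/t6.png',o)
E
```

```text
[ 0.49769139  0.02276692 -0.00893791] [0.53929783 0.20114671 0.08441965]
tcp (np.float64(311.9154072609318), np.float64(277.3422743903296)) (np.float64(360.15747473747535), np.float64(290.3407947278288)) (np.float64(360.7907889062494), np.float64(279.9686120018563))
[0.42770405 0.03809493 0.18036682]
[[360.0, 331.0], [373.0, 387.0], [268.0, 331.0], [255.0, 387.0], [547.0, 194.0]]
```

View pics/t6.png

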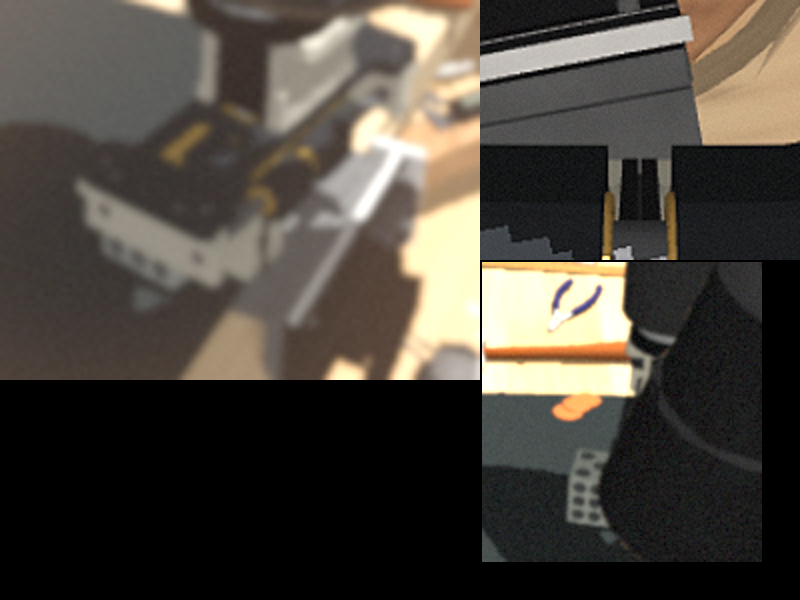

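Emit:
apply_moves --steps '[{"translation": [0,0,-0.004],"rotation": [0,0,0]},{"translation": [0,0,-0.008],"rotation": [0,0,0]},{"translation": [0,0,-0.012],"rotation": [0,0,0]},{"translation": [0,0,-0.016],"rotation": [0,0,0]},{"translation": [0,0,-0.02],"rotation": [0,0,0]},{"translation": [0,0,-0.024],"rotation": [0,0,0]},{"translation": [0,0,-0.028],"rotation": [0,0,0]},{"translation": [0,0,-0.032],"rotation": [0,0,0]},{"translation": [0,0,-0.032],"rotation": [0,0,0]},{"translation": [0,0,-0.032],"rotation": [0,0,0]}]'

```text
t: 12.47
eef_pos: [0.4977, 0.0228, -0.017]
ee_rot: [-3.142, -0.0, 2.948]
force: [0.1, 0.2, -0.4]
width: 0.0004
gripper_force: 0.0
```

Emit:
apply_moves --steps '[{"translation": [0,0,-0.004],"rotation": [0,0,0]},{"translation": [0,0,-0.008],"rotation": [0,0,0]},{"translation": [0,0,-0.012],"rotation": [0,0,0]},{"translation": [0,0,-0.016],"rotation": [0,0,0]},{"translation": [0,0,-0.02],"rotation": [0,0,0]},{"translation": [0,0,-0.024],"rotation": [0,0,0]},{"translation": [0,0,-0.024],"rotation": [0,0,0]},{"translation": [0,0,-0.024],"rotation": [0,0,0]},{"translation": [0,0,-0.024],"rotation": [0,0,0]},{"translation": [0,0,-0.024],"rotation": [0,0,0]}]'

```text
t: 13.3
eef_pos: [0.4977, 0.0228, -0.0229]
ee_rot: [3.142, 0.0, 2.948]
force: [0.3, 0.1, 0.5]
width: 0.0002
gripper_force: 0.0
```

Emit:
apply_moves --steps '[{"translation": [0,0,-0.004],"rotation": [0,0,0]},{"translation": [0,0,-0.008],"rotation": [0,0,0]},{"translation": [0,0,-0.012],"rotation": [0,0,0]},{"translation": [0,0,-0.016],"rotation": [0,0,0]},{"translation": [0,0,-0.02],"rotation": [0,0,0]},{"translation": [0,0,-0.02],"rotation": [0,0,0]},{"translation": [0,0,-0.02],"rotation": [0,0,0]},{"translation": [0,0,-0.02],"rotation": [0,0,0]},{"translation": [0,0,-0.02],"rotation": [0,0,0]},{"translation": [0,0,-0.02],"rotation": [0,0,0]}]'

```text
t: 14.13
eef_pos: [0.4977, 0.0228, -0.0273]
ee_rot: [-3.142, 0.0, 2.948]
force: [-3.8, 0.4, 9.5]
width: 0.0002
gripper_force: 5.0
```

```bash
python3 - <<'E'
from h import *
s=get_state();print({k:np.round(v,4).tolist() for k,v in s.items()})
w=grab_frame('wrist');cv2.imwrite('pics/w7.png',w)
g=cv2.cvtColor(w,6)
for r in range(262,330,4):print(r,g[r,294:340:3])
E
```

```text
{'t': 14.1333, 'q': [0.441, 0.3406, -0.6381, 0.0003, -0.592, -2.2052], 'qd': [0.0001, -0.0004, -0.0002, 0.0001, 0.0016, 0.0005], 'joint_efforts': [-0.2268, -40.7375, 16.8186, 3.8116, 0.9205, -0.001], 'eef_pos': [0.4977, 0.0228, -0.0273], 'ee_rot': [-3.1416, 0.0002, 2.9484], 'force': [-3.7851, 0.4024, 9.4609], 'moment': [0.0526, 1.1482, 0.0015], 'gripper_force': 4.9787, 'width': 0.0002}
262 [46 40 35 42 53 60 60 59 58 59 55 55 55 55 57 57]
266 [59 57 57 58 57 59 58 58 56 58 54 59 58 58 55 59]
270 [59 58 59 57 58 58 59 56 57 56 59 56 56 58 56 60]
274 [10 11 61 59 59 61 56 58 58 58 58 59 46 12 11 12]
278 [14  9 60 57 63 52 53 61 58 54 61 57 42 13 18 13]
282 [14 14 86 83 19 12  8 50 13 11 88 83 60 16 16 12]
286 [16 16 85 82  4 11  6 51 13 15 83 81 59 19 15 14]
290 [14 13 83 82  8 13 10 51 10 14 63 82 56 13 16 18]
294 [15 10 75 75  7  7  8 53 10  9 41 74 40 14 17 13]
298 [15 46 53 80  7 12 12 49 12 11 29 60 59  8 14 17]
302 [22 64 54 85 12 14 15 13 12 14 22 57 65  1 17 20]
306 [21 70 57 85  9 17  9 24 15 14 19 48 69 17 19 18]
310 [24 71 63 44 28 24 24 27 27 26 19 30 73 18 22 24]
314 [20 75 60 34 34 34 34 31 32 34 34 31 76 30 25 20]
318 [23 74 64 44 40 40 43 38 40 41 41 36 81 34 21 23]
322 [20 76 61 42 42 43 40 42 42 42 42 41 80 31 20 22]
326 [20 84 60 47 46 44 45 44 43 49 46 46 80 53 19 22]
```

Emit:
apply_moves --steps '[{"translation": [0,0,0.06],"rotation": [0,0,0]},{"translation": [0,0,0.12],"rotation": [0,0,0]},{"translation": [0,0,0.17],"rotation": [0,0,0]},{"translation": [0,0,0.184],"rotation": [0,0,0]},{"translation": [0,0,0.184],"rotation": [0,0,0]},{"translation": [0.01,-0.002,0.184],"rotation": [0,0,0]},{"translation": [0.02,-0.004,0.184],"rotation": [0,0,0]},{"translation": [0.03,-0.006,0.184],"rotation": [0,0,0]},{"translation": [0.04,-0.008,0.184],"rotation": [0,0,0]},{"translation": [0.048,-0.009,0.184],"rotation": [0,0,0]}]'

```text
t: 15.02
eef_pos: [0.5098, 0.0203, 0.0175]
ee_rot: [-3.141, -0.001, 2.948]
force: [0.6, 0.2, -0.1]
width: 0.0004
gripper_force: 0.0
```

Emit:
apply_moves --steps '[{"translation": [0.006,-0.001,0],"rotation": [0,0,0]},{"translation": [0.012,-0.002,0],"rotation": [0,0,0]},{"translation": [0.018,-0.003,0],"rotation": [0,0,0]},{"translation": [0.024,-0.005,0],"rotation": [0,0,0]},{"translation": [0.03,-0.006,0],"rotation": [0,0,0]},{"translation": [0.036,-0.007,0],"rotation": [0,0,0]},{"translation": [0.042,-0.008,0],"rotation": [0,0,0]},{"translation": [0.048,-0.009,0],"rotation": [0,0,0]},{"translation": [0.054,-0.01,0],"rotation": [0,0,0]},{"translation": [0.06,-0.012,0],"rotation": [0,0,0]}]'

```text
t: 15.85
eef_pos: [0.5197, 0.0167, 0.0177]
ee_rot: [-3.139, -0.008, 2.947]
force: [-18.4, 6.7, 17.1]
width: 0.0004
gripper_force: 11.2
```

Emit:
apply_moves --steps '[{"translation": [0.0,0,0.016],"rotation": [0,0,0]},{"translation": [0.002,0,0.032],"rotation": [0,0,0]},{"translation": [0.02,-0.004,0.045],"rotation": [0,0,0]},{"translation": [0.039,-0.008,0.058],"rotation": [0,0,0]},{"translation": [0.06,-0.012,0.067],"rotation": [0,0,0]},{"translation": [0.082,-0.016,0.076],"rotation": [0,0,0]},{"translation": [0.105,-0.02,0.082],"rotation": [0,0,0]},{"translation": [0.128,-0.025,0.088],"rotation": [0,0,0]},{"translation": [0.147,-0.028,0.09],"rotation": [0,0,0]},{"translation": [0.165,-0.032,0.092],"rotation": [0,0,0]}]'

```text
t: 16.68
eef_pos: [0.5666, 0.0094, 0.041]
ee_rot: [-3.142, -0.0, 2.948]
force: [-0.2, 0.1, -0.4]
width: 0.0006
gripper_force: 0.0
```

```bash
python3 - <<'E'
from h import *
c=grab_frame('scene');d=grab_frame('side');cv2.imwrite('pics/s8.png',c);cv2.imwrite('pics/d8.png',d)
print(get_state()['force'])
S=camera_model('scene')
for z in(.053,):
  C=top(S,c,.48,.70,-.10,.10,z,.008,1);print(cv2.cvtColor(C,6))
E
```

```text
[ 0.46746592  0.27486877 -0.12317701]
[[ 78  66  65  66  65  64  64  63  65  62  60  59 150  60  64  75  83 109
   85  60  60  59  59  59  68]
 [ 60  60  60  62  62  62  62  62  63  62  58  58 150  57  60  77 104 115
   78  59  62  59  57  58  58]
 [ 58  57  58  58  60  61  61  58  60  58  55  58 150  56  79 110 102 111
   67  56  56  58  56  56  56]
 [ 57  56  57  58  58  58  58  58  59  58  55  57 150  67 110 103 112 107
   62  55  55  54  56  58  73]
 [ 56  54  58  60  59  60  59  69  67  56  55  55 150  75 114 118 117  98
   56  54  55  54  55  62  87]
 [ 54  54  56  58  56  57  57  58  55  54  53  53 150  81 116 116 117  85
   56  53  53  51  54  61  60]
 [ 52  53  52  55  55  55  55  53  52  51  53  52 150  93 116 118 114  73
   53  56  52  54  61  62  57]
 [ 51  53  53  53  52  51  50  51  51  51  49  51 150 101 116 116 107  63
   52  55  52  60  53  54  59]
 [ 50  52  49  50  48  49  50  49  50  50  51  50 150 108 117 117 105  56
   52  53  58  52  52  52  65]
 [ 50  49  48  49  49  48  49  49  51  51  50  49  68 113 115 115  96  53
   52  53  50  53  51  53  58]
 [ 49  49  4
[... 1178 characters left out ...]
99 113 182 189 150 152 101  72  76  76
   76  77  77  78  80  94 135]
 [ 48  53  83  79  89  99  91  82  73  83 116 140 148 141  83  76  77  76
   78  78  79  77  79  80  81]
 [ 50  62 101 102  92  66  98  98  83  99 122 106  81  75  75  76  77  77
   77  79  79  80  79  79  80]
 [ 49  57  64  75  86  89 121 135 127  94  78  76  76  76  75  76  77  78
   79  80  80  80  81  81  80]
 [ 52  51  50  51  52  54  69  79  75  75  75  76  78  75  75  77  78  79
   78  78  79  80  80  80  81]
 [ 53  51  51  52  50  50  52  61  65  56  54  69  77  77  78  77  80  81
   79  80  80  83  82  81  82]
 [ 54  53  52  53  52  53  52  52  53  53  54  58  73  77  79  80  80  81
   81  81  81  81  81  83  84]]
```

```bash
python3 - <<'E'
from h import *
S=camera_model('scene')
a=cv2.cvtColor(cv2.imread('pics/s4.png'),6);b=cv2.cvtColor(cv2.imread('pics/s8.png'),6);z=cv2.cvtColor(cv2.imread('pics/scene0.png'),6)
for n,g in(('0',z),('4',a),('8',b)):
    print(n);print(g[248:292:3,318:366:3])
E
```

```text
0
[[ 78  78  78  77  77  78  78  84  80  76  78  78  79  78  81  79]
 [ 78  78  76  77  78  79 121 164 145 105  79  79  78  80  80  79]
 [ 75  76  76  76  82 150 185 132 139 189 160 102  79  80  78  78]
 [ 76  75  77  90 153 185 193 178 167 191 171 139 152 108  77  78]
 [ 76  75  82 168 146 117 177 160 132 185 170 149 170 125  79  78]
 [ 75  76  79 114 158 181 193 188 162 179 194 180 137 115  78  77]
 [ 74  76  78  88  80 119 166 174 134 159 173 114 105 108  77  77]
 [ 76  75  76  86  91  88  89 118 159 167 115  71  99 107  77  78]
 [ 75  70  63  91  83  85  98  84 106 137  85  95 136 101  80  79]
 [ 75  63  61  84  90  88  87  85 116 132 104 117 138  96  77  78]
 [ 75  74  74  83  87  82  96  88 109 133 116 134 100  79  79  79]
 [ 76  75  77  76  79  86  93  79 114 141 130  96  79  79  79  96]
 [ 77  78  78  76  77  78  90  92 114 135  93  79  78  79  85 129]
 [ 76  78  77  78  79  79  77  80  90  86  79  79  80  81 116 141]
 [ 77  76  78  79  78  79  79  80  80  80  80  79  80  95 138 140]]
4
[[104 115 115 115 113 108 112 110 109 112 109  73 106  86  75  76]
 [ 51  75 103 113 114  
[... 1223 characters left out ...]
 192 181 175 140  83  75  77]
 [ 44  48  76  81 102 168 184 157 129 172 179 136 130  81  76  77]
 [ 44  46  77  80  89  82 103  96  97 101  96  71 121  82  76  75]
 [ 47  46  74  74  94  79  88  78  98  96  68  79 130  79  75  59]
 [ 45  46  75  85  90  73  97  80  98  87  95 117 129  78  74  56]
 [ 46  46  72  71  92  85  90  75  99  77  89 121 105  71  63  54]
 [ 47  47  58  75  93  71  94  82  98  81  84  79  54  52  51  54]
 [ 45  46  49  47  60  80  92  73 101  96  70  52  52  53  54  60]
 [ 48  48  47  46  50  50  60  82  98  66  49  51  52  51  54  72]
 [ 49  47  49  50  50  51  51  51  55  49  52  50  51  53  66  75]
 [ 48  51  48  49  51  50  48  50  50  52  53  52  53  60  74  78]]
```

Emit:
apply_moves --steps '[{"translation": [0,0,0.1],"rotation": [0,0,0]},{"translation": [0,0,0.2],"rotation": [0,0,0]},{"translation": [-0.05,-0.1,0.3],"rotation": [0,0,0]},{"translation": [-0.1,-0.2,0.4],"rotation": [0,0,0]},{"translation": [-0.15,-0.3,0.5],"rotation": [0,0,0]},{"translation": [-0.2,-0.4,0.55],"rotation": [0,0,0]},{"translation": [-0.25,-0.5,0.6],"rotation": [0,0,0]},{"translation": [-0.3,-0.6,0.6],"rotation": [0,0,0]},{"translation": [-0.3,-0.65,0.6],"rotation": [0,0,0]},{"translation": [-0.3,-0.7,0.6],"rotation": [0,0,0]}]'

```text
t: 17.62
eef_pos: [0.49, -0.1666, 0.1916]
ee_rot: [3.141, 0.001, 2.947]
force: [0.7, 0.8, -0.4]
width: 0.0005
gripper_force: 0.0
```

```bash
python3 - <<'E'
from h import *
S=camera_model('scene');s=grab_frame('scene');cv2.imwrite('pics/s9.png',s);w=grab_frame('wrist');cv2.imwrite('pics/w9.png',w)
g=cv2.cvtColor(s,6);hsv=cv2.cvtColor(s,40)
print(g[230:300:3,290:370:3])
E
```

```text
[[ 80  79  61  59  58  58  59  56  57  56  57  55  57  55  56  58  65  57
   66  69  70  60  58  75  86  88  91]
 [ 71  64  60  58  59  57  56  56  55  54  53  54  55  54  55  53  56  72
   79  78  79  77  64  89  89  89  92]
 [ 62  58  56  56  57  57  55  56  53  53  53  54  52  54  52  55  55  61
   72  76  77  64  62  76  79  79  79]
 [ 57  57  57  56  55  57  53  53  53  53  54  53  51  55  56  53  52  52
   54  59  59  62  68  61  75  78  79]
 [ 58  57  56  56  55  53  53  52  52  50  52  50  49  70  74  70  56  53
   51  54  52  59  62  76  79  78  79]
 [ 54  55  54  53  53  53  51  53  51  52  49  50  51  73  75  76  72  66
   57  52  52  59  75  77  77  79  78]
 [ 58  54  54  54  52  52  51  51  50  51  50  50  50  53  63  67  77  64
   60  58  57  64  71  77  78  77  77]
 [ 60  56  52  53  50  51  50  51  49  47  49  51  49  48  54  84  80  82
   79  63  59  54  60  64  71  76  77]
 [ 57  54  51  52  51  50  51  50  49  50  48  50  49  59  89  98  80  90
  101  94  71  55  55  54  53  57  59]
 [ 54  52  53  52  51  50  49  50  49  48  47  50  89 116  86 102  83  79
  100  78
[... 912 characters left out ...]
  59  64  58  73  76]
 [ 77  77  77  74  74  74  75  74  74  74  75  76  76  76  76  77  86 115
  116  80  77  75  72  67  83  80  78]
 [ 78  76  74  76  76  75  75  76  75  76  75  77  76  76  77  77  77  83
   79  78  78  79  80  96 136 135 116]
 [ 77  78  77  75  76  77  76  77  77  76  77  77  77  78  76  77  78  79
   78  79  80  81  84 131 140 138 130]
 [ 78  78  77  76  76  77  78  77  77  77  77  77  78  79  77  79  78  77
   80  79  80  80 154 175 148 130 132]
 [ 77  78  76  76  77  79  77  78  78  79  79  80  77  80  78  80  79  80
   82  80  81 124 204 214 201 116 103]
 [ 79  79  79  78  78  80  80  79  79  79  80  78  79  79  81  79  80  82
   82  82  95 196 213 213 203 112  86]]
```

Emit:
apply_moves --steps '[{"translation": [0,0.07,0.08],"rotation": [0,0,0]},{"translation": [0,0.14,0.16],"rotation": [0,0,0]},{"translation": [0,0.22,0.24],"rotation": [0,0,0]},{"translation": [0,0.3,0.32],"rotation": [0,0,0]},{"translation": [0,0.38,0.4],"rotation": [0,0,0]},{"translation": [0,0.46,0.4],"rotation": [0,0,0]},{"translation": [0,0.54,0.4],"rotation": [0,0,0]},{"translation": [0,0.62,0.4],"rotation": [0,0,0]},{"translation": [0,0.7,0.4],"rotation": [0,0,0]},{"translation": [0,0.7,0.4],"rotation": [0,0,0]}]'

```text
t: 18.55
eef_pos: [0.4907, 0.0125, 0.2908]
ee_rot: [3.141, -0.0, 2.95]
force: [-1.1, 0.4, 0.8]
width: 0.0007
gripper_force: 0.0
```

```bash
cat >> h.py <<'E'
def holes(m,im,x0=.47,x1=.70,y0=-.10,y1=.14,z=.053,res=.0004,rr=(4,9),acc=16,n=14):
    o=cv2.cvtColor(top(m,im,x0,x1,y0,y1,z,res,9),6);o=cv2.medianBlur(o,5)
    c=cv2.HoughCircles(o,cv2.HOUGH_GRADIENT,1,10,param1=80,param2=acc,minRadius=int(rr[0]/1000/res),maxRadius=int(rr[1]/1000/res))
    return [] if c is None else [(round(x1-v*res,4),round(y1-u*res,4),round(r*res,4),int(o[min(int(v),o.shape[0]-1),min(int(u),o.shape[1]-1)])) for u,v,r in c[0][:n]]
E
python3 - <<'E'
from h import *
m=np.load('w1.npy',allow_pickle=True).item();m['fish']=1
print('ref',*holes(m,cv2.imread('pics/w1.png')),sep='\n')
W={**camera_model('wrist'),'fish':1};w=grab_frame('wrist');cv2.imwrite('pics/w10.png',w);print(get_state()['eef_pos'])
print('now',*holes(W,w),sep='\n')
E
```

```text
ref
(np.float32(0.5654), np.float32(0.0254), np.float32(0.007), 77)
(np.float32(0.5598), np.float32(-0.0026), np.float32(0.0068), 83)
(np.float32(0.5394), np.float32(0.031), np.float32(0.0076), 30)
(np.float32(0.549), np.float32(0.0142), np.float32(0.0042), 82)
(np.float32(0.5326), np.float32(0.0034), np.float32(0.0042), 82)
[0.49064413 0.01144921 0.29080762]
now
(np.float32(0.553), np.float32(0.0122), np.float32(0.0069), 82)
(np.float32(0.5642), np.float32(-0.0034), np.float32(0.0063), 80)
(np.float32(0.5694), np.float32(0.0242), np.float32(0.0066), 74)
(np.float32(0.5366), np.float32(-0.0002), np.float32(0.0056), 77)
(np.float32(0.5414), np.float32(0.0294), np.float32(0.0066), 22)
```

Emit:
apply_moves --steps '[{"translation": [0.036,0.044,-0.12],"rotation": [0,0,0]},{"translation": [0.036,0.044,-0.24],"rotation": [0,0,0]},{"translation": [0.036,0.044,-0.36],"rotation": [0,0,0]},{"translation": [0.036,0.044,-0.48],"rotation": [0,0,0]},{"translation": [0.036,0.044,-0.6],"rotation": [0,0,0]},{"translation": [0.036,0.044,-0.72],"rotation": [0,0,0]},{"translation": [0.036,0.044,-0.82],"rotation": [0,0,0]},{"translation": [0.036,0.044,-0.9],"rotation": [0,0,0]},{"translation": [0.036,0.044,-0.95],"rotation": [0,0,0]},{"translation": [0.036,0.044,-0.96],"rotation": [0,0,0]}]'

```text
t: 19.43
eef_pos: [0.498, 0.0197, 0.0485]
ee_rot: [-3.139, -0.004, 2.947]
force: [-0.1, 0.3, -0.2]
width: 0.0008
gripper_force: 0.0
```

Emit:
apply_moves --steps '[{"translation": [0,0,-0.06],"rotation": [0,0,0]},{"translation": [0,0,-0.12],"rotation": [0,0,0]},{"translation": [0,0,-0.17],"rotation": [0,0,0]},{"translation": [0,0,-0.183],"rotation": [0,0,0]},{"translation": [0.01,-0.002,-0.183],"rotation": [0,0,0]},{"translation": [0.02,-0.004,-0.183],"rotation": [0,0,0]},{"translation": [0.03,-0.006,-0.183],"rotation": [0,0,0]},{"translation": [0.04,-0.008,-0.183],"rotation": [0,0,0]},{"translation": [0.05,-0.01,-0.183],"rotation": [0,0,0]},{"translation": [0.056,-0.011,-0.183],"rotation": [0,0,0]}]'

```text
t: 20.27
eef_pos: [0.5147, 0.0178, 0.0058]
ee_rot: [3.141, 0.001, 2.948]
force: [0.2, -0.8, -0.1]
width: 0.0007
gripper_force: 0.0
```

Emit:
apply_moves --steps '[{"translation": [0.012,-0.002,0],"rotation": [0,0,0]},{"translation": [0.02,-0.004,0.004],"rotation": [0,0,0]},{"translation": [0.03,-0.006,0.022],"rotation": [0,0,0]},{"translation": [0.043,-0.008,0.044],"rotation": [0,0,0]},{"translation": [0.06,-0.012,0.062],"rotation": [0,0,0]},{"translation": [0.079,-0.015,0.08],"rotation": [0,0,0]},{"translation": [0.099,-0.019,0.093],"rotation": [0,0,0]},{"translation": [0.12,-0.023,0.107],"rotation": [0,0,0]},{"translation": [0.143,-0.028,0.116],"rotation": [0,0,0]},{"translation": [0.166,-0.032,0.126],"rotation": [0,0,0]}]'

```text
t: 21.1
eef_pos: [0.5567, 0.0098, 0.0374]
ee_rot: [3.141, 0.001, 2.948]
force: [-0.8, 0.3, 0.4]
width: 0.0006
gripper_force: 0.2
```

Emit:
apply_moves --steps '[{"translation": [0.013,-0.002,0.004],"rotation": [0,0,0]},{"translation": [0.026,-0.005,0.007],"rotation": [0,0,0]},{"translation": [0.039,-0.008,0.008],"rotation": [0,0,0]},{"translation": [0.055,-0.011,0.009],"rotation": [0,0,0]},{"translation": [0.075,-0.015,0.01],"rotation": [0,0,0]},{"translation": [0.085,-0.017,0.02],"rotation": [0,0,0]},{"translation": [0.085,-0.017,0.06],"rotation": [0,0,0]},{"translation": [0.0,0,0.15],"rotation": [0,0,0]},{"translation": [-0.1,0.0,0.25],"rotation": [0,0,0]},{"translation": [-0.2,0.0,0.35],"rotation": [0,0,0]}]'

```text
t: 21.93
eef_pos: [0.5043, 0.0096, 0.1251]
ee_rot: [-3.141, -0.001, 2.948]
force: [-0.1, 0.4, 1.0]
width: 0.0006
gripper_force: 0.0
```

Emit:
apply_moves --steps '[{"translation": [0,0,0.1],"rotation": [0,0,0.1]},{"translation": [0,0,0.2],"rotation": [0,0,0.2]},{"translation": [0,0,0.3],"rotation": [0,0,0.23]},{"translation": [0,0,0.4],"rotation": [0,0,0.23]},{"translation": [0,0,0.5],"rotation": [0,0,0.23]},{"translation": [0,0,0.6],"rotation": [0,0,0.23]},{"translation": [0,0,0.65],"rotation": [0,0,0.23]},{"translation": [0,0,0.65],"rotation": [0,0,0.23]},{"translation": [0,0,0.65],"rotation": [0,0,0.23]},{"translation": [0,0,0.65],"rotation": [0,0,0.23]}]'

```text
t: 22.77
eef_pos: [0.5048, 0.0097, 0.2865]
ee_rot: [3.141, -0.001, 3.068]
force: [-0.5, 0.5, -0.5]
width: 0.0003
gripper_force: 0.0
```

```bash
python3 - <<'E'
from h import *
W={**camera_model('wrist'),'fish':1};w=grab_frame('wrist');cv2.imwrite('pics/w11.png',w);print(get_state()['eef_pos'])
print('small',*holes(W,w),sep='\n');print('large',*holes(W,w,rr=(14,21)),sep='\n')
o=cv2.cvtColor(top(W,w,.50,.68,-.06,.08,.053,.005,9),6);print(o)
S=camera_model('scene');s=grab_frame('scene');cv2.imwrite('pics/s11.png',s)
print('S',holes(S,s,rr=(14,21)))
E
```

```text
[0.50473501 0.00965924 0.28609581]
small
(np.float32(0.569), np.float32(0.0014), np.float32(0.0081), 75)
(np.float32(0.5674), np.float32(-0.0094), np.float32(0.005), 64)
large
(np.float32(0.6022), np.float32(0.0038), np.float32(0.0179), 30)
[[39 37 37 ... 37 36 39]
 [38 37 40 ... 39 38 37]
 [38 36 38 ... 35 37 39]
 ...
 [17 17 20 ... 43 42 43]
 [20 19 22 ... 45 41 42]
 [19 17 16 ... 42 44 45]]
S []
```

Emit:
apply_moves --steps '[{"translation": [0,-0.03,0],"rotation": [0,0,0.15]},{"translation": [0,-0.06,0],"rotation": [0,0,0.3]},{"translation": [0.04,-0.1,0],"rotation": [0,0,0.45]},{"translation": [0.08,-0.14,0],"rotation": [0,0,0.6]},{"translation": [0.12,-0.18,0],"rotation": [0,0,0.75]},{"translation": [0.16,-0.22,0],"rotation": [0,0,0.9]},{"translation": [0.2,-0.26,0],"rotation": [0,0,1.0]},{"translation": [0.24,-0.28,0],"rotation": [0,0,1.0]},{"translation": [0.28,-0.28,0],"rotation": [0,0,1.0]},{"translation": [0.32,-0.28,0],"rotation": [0,0,1.0]}]'

```text
t: 23.7
eef_pos: [0.586, -0.0603, 0.2863]
ee_rot: [3.141, -0.001, -2.694]
force: [-0.7, 1.1, -0.5]
width: 0.0005
gripper_force: 0.0
```

Emit:
apply_moves --steps '[{"translation": [0.02,0,-0.05],"rotation": [0,0,0.15]},{"translation": [0.04,0,-0.1],"rotation": [0,0,0.3]},{"translation": [0.06,0,-0.15],"rotation": [0,0,0.45]},{"translation": [0.06,0,-0.2],"rotation": [0,0,0.6]},{"translation": [0.06,0,-0.25],"rotation": [0,0,0.75]},{"translation": [0.06,0,-0.3],"rotation": [0,0,0.9]},{"translation": [0.06,0,-0.35],"rotation": [0,0,1.0]},{"translation": [0.06,0,-0.4],"rotation": [0,0,1.0]},{"translation": [0.06,0,-0.4],"rotation": [0,0,1.0]},{"translation": [0.06,0,-0.4],"rotation": [0,0,1.0]}]'

```text
t: 24.53
eef_pos: [0.6004, -0.0598, 0.1863]
ee_rot: [3.141, -0.001, -2.168]
force: [-0.3, 0.1, 0.3]
width: 0.0005
gripper_force: 0.0
```

Emit:
apply_moves --steps '[{"translation": [0,0,-0.05],"rotation": [0,0,0.15]},{"translation": [0,0,-0.1],"rotation": [0,0,0.3]},{"translation": [0,0,-0.15],"rotation": [0,0,0.45]},{"translation": [0,0,-0.2],"rotation": [0,0,0.6]},{"translation": [0,0,-0.25],"rotation": [0,0,0.75]},{"translation": [0,0,-0.3],"rotation": [0,0,0.9]},{"translation": [0,0,-0.35],"rotation": [0,0,1.0]},{"translation": [0,0,-0.4],"rotation": [0,0,1.0]},{"translation": [0,0,-0.4],"rotation": [0,0,1.0]},{"translation": [0,0,-0.4],"rotation": [0,0,1.0]}]'

```text
t: 25.37
eef_pos: [0.6008, -0.0601, 0.0873]
ee_rot: [3.142, -0.0, -1.645]
force: [0.5, -0.0, 1.1]
width: 0.0004
gripper_force: 0.0
```

```bash
python3 - <<'E'
from h import *
W={**camera_model('wrist'),'fish':1};w=grab_frame('wrist');cv2.imwrite('pics/w12.png',w);s=get_state();print(s['eef_pos'],s['ee_rot'],np.round(s['q'],2))
print('large',*holes(W,w,rr=(15,20)),sep='\n')
S=camera_model('scene');D=camera_model('side')
for M,im in((S,grab_frame('scene')),(D,grab_frame('side'))):
    h=cv2.cvtColor(im,40)
    mk=cv2.inRange(h,(18,90,90),(32,255,255));n,_,st,c=cv2.connectedComponentsWithStats(mk)
    print([ (np.round(c[i],1).tolist(),int(st[i,4]),np.round(onz(M,c[i],.027)[:2],4).tolist()) for i in range(1,n) if 4<=st[i,4]<60 and .6<onz(M,c[i],.027)[0]<.8 and -.05<onz(M,c[i],.027)[1]<.2])
    # notch edges: brown mask rectified
    o=top(M,im,.62,.74,-.02,.17,.027,.0005,9);hh=cv2.cvtColor(o,40)
    b=cv2.inRange(hh,(2,90,40),(17,255,255))
    for x in(.70,.69,.68):
        r=int((.74-x)/.0005);row=b[r]>0;e=np.flatnonzero(np.diff(row.astype(int)));print(x,[round(.17-k*.0005,4) for k in e])
    for y in(.095,.085,.075,.065,.055):
        k=int((.17-y)/.0005);col=b[:,k]>0;e=np.flatnonzero(np.diff(col.astype(int)));print(y,[round(.74-j*.0005,4) for j in e])
E
```

```text
[ 0.60130384 -0.06007994  0.08793278] [-3.14040375e+00 -6.02387600e-05 -1.64440196e+00] [ 0.22  0.33 -0.29  0.   -0.95 -0.3 ]
large
[]
0.7 [np.float64(0.1665), np.float64(0.096), np.float64(0.095), np.float64(0.092), np.float64(0.0905), np.float64(0.0835), np.float64(0.083), np.float64(0.0775), np.float64(0.0755), np.float64(-0.001)]
0.69 [np.float64(0.1675), np.float64(0.1045), np.float64(0.0695), np.float64(0.001)]
0.68 [np.float64(0.168), np.float64(0.1675), np.float64(0.167), np.float64(0.1115), np.float64(0.069), np.float64(0.0015)]
0.095 [np.float64(0.7395), np.float64(0.7005)]
0.085 [np.float64(0.6995)]
0.075 [np.float64(0.739), np.float64(0.7385), np.float64(0.738), np.float64(0.7015), np.float64(0.7005), np.float64(0.7)]
0.065 [np.float64(0.738), np.float64(0.6605)]
0.055 [np.float64(0.6595)]
[]
0.7 [np.float64(0.169), np.float64(0.167), np.float64(0.1635), np.float64(0.1565), np.float64(0.148), np.float64(0.143), np.float64(0.14), np.float64(0.1345), np.float64(0.134), np.float64(0.1335), np.float64(0.133), np.float64(0.1315), np.float64(0.1295), np.float64(0.118), np.float
[... 693 characters left out ...]
oat64(0.7355), np.float64(0.7195)]
0.085 [np.float64(0.7395), np.float64(0.736), np.float64(0.7355), np.float64(0.734), np.float64(0.727), np.float64(0.725), np.float64(0.723), np.float64(0.7215), np.float64(0.719)]
0.075 [np.float64(0.7395), np.float64(0.72)]
0.065 [np.float64(0.738), np.float64(0.7365), np.float64(0.7355), np.float64(0.7225), np.float64(0.7205), np.float64(0.72), np.float64(0.695), np.float64(0.693), np.float64(0.691), np.float64(0.6885), np.float64(0.688), np.float64(0.6865)]
0.055 [np.float64(0.7395), np.float64(0.739), np.float64(0.7375), np.float64(0.722), np.float64(0.7205), np.float64(0.7175), np.float64(0.71), np.float64(0.709), np.float64(0.699), np.float64(0.683)]
```

Emit:
apply_moves --steps '[{"translation": [0,0,-0.06],"rotation": [0,0,0]},{"translation": [0,0,-0.12],"rotation": [0,0,0]},{"translation": [0,0,-0.18],"rotation": [0,0,0]},{"translation": [0,0,-0.24],"rotation": [0,0,0]},{"translation": [0,0,-0.3],"rotation": [0,0,0]},{"translation": [0,0,-0.36],"rotation": [0,0,0]},{"translation": [0,0,-0.4],"rotation": [0,0,0]},{"translation": [0,0,-0.424],"rotation": [0,0,0]},{"translation": [0,0,-0.43],"rotation": [0,0,0]},{"translation": [0,0,-0.43],"rotation": [0,0,0]}]'

```text
t: 26.35
eef_pos: [0.6007, -0.0602, -0.0205]
ee_rot: [-3.141, -0.0, -1.644]
force: [-0.4, 0.0, 0.7]
width: 0.0006
gripper_force: 0.0
```

Emit:
apply_moves --steps '[{"translation": [0,0.016,0],"rotation": [0,0,0]},{"translation": [0.001,0.032,0],"rotation": [0,0,0]},{"translation": [0.002,0.048,0],"rotation": [0,0,0]},{"translation": [0.003,0.064,0],"rotation": [0,0,0]},{"translation": [0.004,0.08,0],"rotation": [0,0,0]},{"translation": [0.005,0.096,0],"rotation": [0,0,0]},{"translation": [0.006,0.112,0],"rotation": [0,0,0]},{"translation": [0.007,0.128,0],"rotation": [0,0,0]},{"translation": [0.008,0.144,0],"rotation": [0,0,0]},{"translation": [0.01,0.16,0],"rotation": [0,0,0]}]'

```text
t: 27.18
eef_pos: [0.6029, -0.021, -0.0204]
ee_rot: [3.141, -0.001, -1.644]
force: [-0.4, -8.9, 3.2]
width: 0.0004
gripper_force: 4.3
```

Emit:
apply_moves --steps '[{"translation": [0.001,0.016,0],"rotation": [0,0,0]},{"translation": [0.002,0.032,0],"rotation": [0,0,0]},{"translation": [0.003,0.048,0],"rotation": [0,0,0]},{"translation": [0.005,0.064,0],"rotation": [0,0,0]},{"translation": [0.006,0.08,0],"rotation": [0,0,0]},{"translation": [0.007,0.096,0],"rotation": [0,0,0]},{"translation": [0.008,0.112,0],"rotation": [0,0,0]},{"translation": [0.009,0.128,0],"rotation": [0,0,0]},{"translation": [0.01,0.144,0],"rotation": [0,0,0]},{"translation": [0.012,0.16,0],"rotation": [0,0,0]}]'

```text
t: 28.02
eef_pos: [0.6052, 0.0184, -0.0204]
ee_rot: [3.14, -0.002, -1.644]
force: [-1.2, -8.7, 4.3]
width: 0.0003
gripper_force: 4.8
```

```bash
python3 - <<'E'
from h import *
W={**camera_model('wrist'),'fish':1};w=grab_frame('wrist');cv2.imwrite('pics/w13.png',w)
S=camera_model('scene');s=grab_frame('scene');cv2.imwrite('pics/s13.png',s);D=camera_model('side');d=grab_frame('side');cv2.imwrite('pics/d13.png',d)
for n,M,im in(('w',W,w),('s',S,s),('d',D,d)):
    print(n,[tuple(float(q) for q in t) for t in holes(M,im,rr=(15,20),acc=12,n=5)])
E
```

```text
w [(0.5034000277519226, 0.10740000009536743, 0.016200000420212746, 92.0), (0.6589999794960022, 0.08179999887943268, 0.01600000075995922, 157.0), (0.5577999949455261, 0.08780000358819962, 0.01979999989271164, 158.0), (0.5162000060081482, 0.09619999676942825, 0.017100000753998756, 68.0), (0.48820000886917114, 0.02979999966919422, 0.017999999225139618, 134.0)]
s [(0.6114000082015991, 0.06939999759197235, 0.01979999989271164, 101.0)]
d []
```

Emit:
apply_moves --steps '[{"translation": [0,-0.03,0],"rotation": [0,0,0]},{"translation": [0,-0.08,0.02],"rotation": [0,0,0]},{"translation": [0,-0.14,0.12],"rotation": [0,0,0]},{"translation": [0,-0.2,0.24],"rotation": [0,0,0]},{"translation": [0,-0.24,0.38],"rotation": [0,0,0]},{"translation": [0,-0.24,0.52],"rotation": [0,0,0]},{"translation": [0,-0.24,0.66],"rotation": [0,0,0]},{"translation": [0,-0.24,0.8],"rotation": [0,0,0]},{"translation": [0,-0.24,0.9],"rotation": [0,0,0]},{"translation": [0,-0.24,0.9],"rotation": [0,0,0]}]'

```text
t: 29.0
eef_pos: [0.609, -0.0411, 0.2114]
ee_rot: [-3.131, 0.002, -1.644]
force: [1.6, 0.3, 0.6]
width: 0.0006
gripper_force: 0.0
```

```bash
python3 - <<'E'
from h import *
W={**camera_model('wrist'),'fish':1};w=grab_frame('wrist');cv2.imwrite('pics/w14.png',w);print(get_state()['eef_pos'],W['xyz'])
S=camera_model('scene');s=grab_frame('scene');cv2.imwrite('pics/s14.png',s);D=camera_model('side');d=grab_frame('side');cv2.imwrite('pics/d14.png',d)
for n,M,im in(('w',W,w),('s',S,s),('d',D,d)):
    print(n,[tuple(round(float(q),4) for q in t) for t in holes(M,im,rr=(15,20),acc=12,n=5)])
np.set_printoptions(linewidth=250)
o=cv2.cvtColor(top(W,w,.55,.69,0,.13,.053,.004,9),6);print(o[:, :])
E
```

```text
[ 0.60765946 -0.04078114  0.20826357] [ 0.60092482 -0.1095962   0.40063168]
w [(0.6198, 0.1074, 0.0193, 39.0)]
s []
d [(0.5714, -0.0814, 0.0193, 127.0)]
[[ 21  22  20 ...  60  64 150]
 [ 22  22  23 ...  69  51 150]
 [ 19  20  23 ...  49 163 150]
 ...
 [ 23  22  20 ...  25  27  25]
 [ 22  19  22 ...  24  24  23]
 [ 21  19  22 ...  24  27  23]]
```

Emit:
apply_moves --steps '[{"translation": [0,0.03,0.05],"rotation": [0,0,0]},{"translation": [0,0.06,0.1],"rotation": [0,0,0]},{"translation": [0,0.09,0.15],"rotation": [0,0,0]},{"translation": [0,0.12,0.2],"rotation": [0,0,0]},{"translation": [0,0.15,0.25],"rotation": [0,0,0]},{"translation": [0,0.18,0.3],"rotation": [0,0,0]},{"translation": [0,0.22,0.34],"rotation": [0,0,0]},{"translation": [0,0.26,0.36],"rotation": [0,0,0]},{"translation": [0,0.26,0.36],"rotation": [0,0,0]},{"translation": [0,0.26,0.36],"rotation": [0,0,0]}]'

```text
t: 29.98
eef_pos: [0.6057, 0.0254, 0.2934]
ee_rot: [3.14, -0.0, -1.643]
force: [-0.3, -0.9, 0.1]
width: 0.0003
gripper_force: 0.0
```

```bash
python3 - <<'E'
from h import *
import sys
np.set_printoptions(linewidth=250,threshold=sys.maxsize)
W={**camera_model('wrist'),'fish':1};w=grab_frame('wrist');cv2.imwrite('pics/w15.png',w);print(get_state()['eef_pos'],W['xyz'])
for n,M,im in(('w',W,w),):
    print(n,[tuple(round(float(q),4) for q in t) for t in holes(M,im,rr=(15,20),acc=12,n=5)])
o=cv2.cvtColor(top(W,w,.57,.65,.01,.11,.053,.004,9),6);print(o)
E
```

```text
[0.60553541 0.0250353  0.2931891 ] [ 0.59984363 -0.04295255  0.48272434]
w [(0.6026, 0.0566, 0.018, 37.0)]
[[ 14  23  24  22  22  22  24  21  25  21  24  22  21  23  23  24  18  22  22  20  23  20  25  23  21]
 [ 16  23  24  25  21  24  25  24  23  23  24  24  25  22  20  23  21  23  19  22  21  24  22  22  23]
 [ 19  24  21  23  26  23  23  23  22  23  24  21  23  25  21  21  22  22  23  24  23  63  55  61  24]
 [ 20  22  22  24  23  21  23  24  20  25  23  24  21  23  26  23  23  22  25  24  20  46  57  55  58]
 [ 19  23  24  26  20  22  22  26  24  22  23  25  22  23  24  23  25  22  22  22  22  21  20  63  57]
 [ 20  23  23  23  24  23  23  25  17  20  19  18  19  22  23  22  23  25  22  21  21  22  24  61  56]
 [ 24  23  19  24  23  21  23  16 102 105 106 104  99 103  95  89  70  52  62  26   7  24  21  56  59]
 [ 20  21  23  24  25  25  22  17 100 105 101 100  99 105 103 103 100  98  86 244  44  66  27  61  57]
 [ 23  24  24  22  21  23  25  18 102 104 103 115  31  21  22  26 107  98  99 247  30  72  26  32  59]
 [ 21  24  21  22  23  21  21  20 105 107  83  28  32  31  30  30 
[... 470 characters left out ...]
  23  21  52  98  98  27  33  35  33  34  33  30  22 101  85  68  45  21  22  25]
 [ 23  22  20  22  25  21  24  62  98 107  78  26  32  30  32  30  21 110 101  81  68  51  22  25  26]
 [ 23  25  22  24  22  26  22  71  99 107 101 100  49  25  28  55 105 102 103  71  68  49  26  22  26]
 [ 23  23  23  23  23  25  23  86 104 106 103 100 104 103 106 102  99 103 102  70  69  56  23  22  21]
 [ 20  21  23  24  22  20  23  24  20  26  36  48  59  68  80  90  91 103 107  80  63  29  25  26  26]
 [ 17  26  21  22  26  24  23  23  23  22  23  24  23  25  24  21  20  22  21  19  24  24  23  23  27]
 [ 20  24  23  22  24  23  22  25  24  25  22  23  24  22  23  24  23  24  27  25  25  24  23  26  27]]
```

Emit:
apply_moves --steps '[{"translation": [-0.01,-0.05,-0.1],"rotation": [0,0,0]},{"translation": [-0.01,-0.1,-0.2],"rotation": [0,0,0]},{"translation": [-0.01,-0.13,-0.34],"rotation": [0,0,0]},{"translation": [-0.01,-0.13,-0.48],"rotation": [0,0,0]},{"translation": [-0.01,-0.13,-0.62],"rotation": [0,0,0]},{"translation": [-0.01,-0.13,-0.74],"rotation": [0,0,0]},{"translation": [-0.01,-0.13,-0.85],"rotation": [0,0,0]},{"translation": [-0.01,-0.13,-0.93],"rotation": [0,0,0]},{"translation": [-0.01,-0.13,-0.96],"rotation": [0,0,0]},{"translation": [-0.01,-0.13,-0.96],"rotation": [0,0,0]}]'

```text
t: 30.87
eef_pos: [0.6015, -0.0085, 0.0517]
ee_rot: [3.137, -0.002, -1.645]
force: [0.9, -0.5, -0.1]
width: 0.0004
gripper_force: 0.0
```

Emit:
apply_moves --steps '[{"translation": [0,0,-0.08],"rotation": [0,0,0]},{"translation": [0,0,-0.16],"rotation": [0,0,0]},{"translation": [0,0,-0.23],"rotation": [0,0,0]},{"translation": [0,0,-0.28],"rotation": [0,0,0]},{"translation": [0,0,-0.295],"rotation": [0,0,0]},{"translation": [0,0.02,-0.295],"rotation": [0,0,0]},{"translation": [0,0.04,-0.295],"rotation": [0,0,0]},{"translation": [0,0.06,-0.295],"rotation": [0,0,0]},{"translation": [0,0.078,-0.295],"rotation": [0,0,0]},{"translation": [0,0.092,-0.295],"rotation": [0,0,0]}]'

```text
t: 31.7
eef_pos: [0.6041, 0.0163, -0.0184]
ee_rot: [-3.14, 0.001, -1.643]
force: [-0.1, -0.1, 0.7]
width: 0.0003
gripper_force: 0.0
```

Emit:
apply_moves --steps '[{"translation": [0.001,0.012,0],"rotation": [0,0,0]},{"translation": [0.002,0.024,0],"rotation": [0,0,0]},{"translation": [0.003,0.036,0],"rotation": [0,0,0]},{"translation": [0.004,0.048,0],"rotation": [0,0,0]},{"translation": [0.005,0.06,0],"rotation": [0,0,0]},{"translation": [0.006,0.072,0],"rotation": [0,0,0]},{"translation": [0.007,0.084,0],"rotation": [0,0,0]},{"translation": [0.008,0.096,0],"rotation": [0,0,0]},{"translation": [0.008,0.106,0],"rotation": [0,0,0]},{"translation": [0.008,0.106,0],"rotation": [0,0,0]}]'

```text
t: 32.53
eef_pos: [0.6051, 0.0404, -0.0188]
ee_rot: [3.141, -0.002, -1.644]
force: [-0.7, -8.3, 5.6]
width: 0.0006
gripper_force: 4.1
```

Emit:
apply_moves --steps '[{"translation": [0,-0.03,0],"rotation": [0,0,0]},{"translation": [0,-0.08,0],"rotation": [0,0,0]},{"translation": [0,-0.13,0.05],"rotation": [0,0,-0.1]},{"translation": [-0.05,-0.13,0.17],"rotation": [0,0,-0.25]},{"translation": [-0.1,-0.13,0.3],"rotation": [0,0,-0.4]},{"translation": [-0.16,-0.13,0.45],"rotation": [0,0,-0.55]},{"translation": [-0.22,-0.1,0.6],"rotation": [0,0,-0.7]},{"translation": [-0.28,-0.05,0.75],"rotation": [0,0,-0.85]},{"translation": [-0.32,0.0,0.9],"rotation": [0,0,-1]},{"translation": [-0.32,0.05,1.0],"rotation": [0,0,-1]}]'

```text
t: 33.37
eef_pos: [0.5247, 0.054, 0.2351]
ee_rot: [-3.139, 0.004, -2.173]
force: [0.8, -0.2, 0.1]
width: 0.0003
gripper_force: 0.0
```

Emit:
apply_moves --steps '[{"translation": [0,0.03,0.03],"rotation": [0,0,-0.2]},{"translation": [0,0.06,0.06],"rotation": [0,0,-0.4]},{"translation": [0,0.09,0.1],"rotation": [0,0,-0.6]},{"translation": [0,0.12,0.14],"rotation": [0,0,-0.8]},{"translation": [0,0.15,0.18],"rotation": [0,0,-1]},{"translation": [0,0.17,0.2],"rotation": [0,0,-1]},{"translation": [0,0.17,0.22],"rotation": [0,0,-1]},{"translation": [0,0.17,0.24],"rotation": [0,0,-1]},{"translation": [0,0.17,0.24],"rotation": [0,0,-1]},{"translation": [0,0.17,0.24],"rotation": [0,0,-1]}]'

```text
t: 34.2
eef_pos: [0.5254, 0.0964, 0.2904]
ee_rot: [3.141, -0.0, -2.69]
force: [0.3, -0.2, -0.5]
width: 0.0001
gripper_force: 0.0
```

Emit:
apply_moves --steps '[{"translation": [0.02,0.02,0],"rotation": [0,0,-0.2]},{"translation": [0.04,0.04,0],"rotation": [0,0,-0.4]},{"translation": [0.06,0.06,0],"rotation": [0,0,-0.6]},{"translation": [0.08,0.08,0],"rotation": [0,0,-0.8]},{"translation": [0.1,0.08,0],"rotation": [0,0,-1]},{"translation": [0.13,0.08,0],"rotation": [0,0,-1]},{"translation": [0.16,0.08,0],"rotation": [0,0,-1]},{"translation": [0.2,0.08,0],"rotation": [0,0,-1]},{"translation": [0.2,0.08,0],"rotation": [0,0,-1]},{"translation": [0.2,0.08,0],"rotation": [0,0,-1]}]'

```text
t: 35.03
eef_pos: [0.5759, 0.1165, 0.2899]
ee_rot: [-3.141, -0.001, 3.07]
force: [-0.2, -0.3, -0.2]
width: 0.0004
gripper_force: 0.0
```

```bash
cat >> h.py <<'E'
def rect(m,im,c,res=.0003,z=.053,t=75):
    # top-face outline about cup centre c: minAreaRect of bright region
    o=cv2.cvtColor(top(m,im,c[0]-.045,c[0]+.045,c[1]-.045,c[1]+.045,z,res,9),6)
    b=(cv2.medianBlur(o,5)>t).astype(np.uint8)
    n,l,st,_=cv2.connectedComponentsWithStats(b);k=1+st[1:,4].argmax()
    (u,v),wh,a=cv2.minAreaRect(np.argwhere(l==k)[:,::-1].astype(np.float32))
    return (c[0]+.045-v*res,c[1]+.045-u*res),np.array(wh)*res,a
E
python3 - <<'E'
from h import *
import sys
np.set_printoptions(linewidth=250,threshold=sys.maxsize)
W={**camera_model('wrist'),'fish':1};w=grab_frame('wrist');cv2.imwrite('pics/w16.png',w);s=get_state();print(s['eef_pos'],s['ee_rot'],np.round(s['q'],2))
h=[tuple(round(float(q),4) for q in t) for t in holes(W,w,rr=(15,20),acc=12,n=5)];print(h)
if h:print(rect(W,w,h[0]))
o=cv2.cvtColor(top(W,w,.56,.72,.0,.16,.027,.005,9),6);print(o)
E
```

```text
[0.57561752 0.11649795 0.2901386 ] [-3.14123240e+00 -6.77969427e-04  3.06934590e+00] [ 0.53  0.17 -0.03 -0.   -1.37 -2.18]
[(0.6034, 0.0782, 0.0175, 90.0), (0.6042, 0.0822, 0.0193, 76.0), (0.6074, 0.079, 0.0189, 85.0)]
((0.599830926513672, 0.0780949432373047), array([0.05073227, 0.05752526]), 3.5763344764709473)
[[ 38  34  39  40  39  45 151  42   8  10   3   9   9   2  42 145  39  41  42  41  42  40  42  42  41  43  41  41  41  39  41  40]
 [ 40  40  38  38  37  40 137  42   9  11   4   8  11   4  33 155  43  40  39  40  39  38  40  40  39  38  40  42  39  41  40  43]
 [ 18  13  17  20  23  21 103  46   5  12  12  15  12  18  53 137  43  38  39  39  39  38  37  39  38  40  40  38  40  38  40  38]
 [ 18  23  19  21  21  18  43  54  11   9  11   9   5  45  61  64  16  16  20  24  24  25  29  36  35  36  38  38  40  41  40  38]
 [ 18  23  22  20  19  23  17  61  15   5  14   8   5  60  58  14  20  20  21  18  22  18  18  18  21  19  21  16  18  20  23  16]
 [ 22  18  20  18  19  20  31  72  12   8  20  10  13  53  70  13  18  20  19  16  18  18  21  18  21  20  20  20  19  19  20  17]

[... 2706 characters left out ...]
216 100  53  56  56  56  50  54  53  54  55]
 [ 22  21  22  22  22  20  19  24  20  23  23  23  63  69  76 124 195 201 210 214 223 236  52  55  54  54  53  53  56  53  53  55]
 [ 20  22  20  19  24  20  23  24  22  22  23  37  52  49  60  43 111  67  59  89  79 106  53  53  55  55  54  54  54  51  53  52]
 [ 21  21  21  24  23  22  24  22  20  22  21  22  26  28  29  28  36  52  79 105  82  53  57  54  56  54  53  53  53  52  54  53]
 [ 23  22  23  24  22  20  20  22  26  21  23  22  24  21  21  23  24  23  66  57  56  56  55  55  54  55  56  52  54  52  55  53]
 [ 24  23  23  20  24  19  20  23  23  22  22  21  20  22  21  24  24  23  21  56  57  55  54  57  54  55  54  54  55  53  52  53]]
```

Emit:
apply_moves --steps '[{"translation": [-0.06,-0.08,-0.04],"rotation": [0,0,0]},{"translation": [-0.104,-0.134,-0.1],"rotation": [0,0,0]},{"translation": [-0.104,-0.134,-0.22],"rotation": [0,0,0]},{"translation": [-0.104,-0.134,-0.36],"rotation": [0,0,0]},{"translation": [-0.104,-0.134,-0.5],"rotation": [0,0,0]},{"translation": [-0.104,-0.134,-0.64],"rotation": [0,0,0]},{"translation": [-0.104,-0.134,-0.78],"rotation": [0,0,0]},{"translation": [-0.104,-0.134,-0.9],"rotation": [0,0,0]},{"translation": [-0.104,-0.134,-0.96],"rotation": [0,0,0]},{"translation": [-0.104,-0.134,-0.96],"rotation": [0,0,0]}]'

```text
t: 35.92
eef_pos: [0.5467, 0.0821, 0.047]
ee_rot: [-3.139, -0.006, 3.069]
force: [-1.0, 0.5, 0.2]
width: 0.0002
gripper_force: 0.0
```

Emit:
apply_moves --steps '[{"translation": [0,0,-0.08],"rotation": [0,0,0]},{"translation": [0,0,-0.16],"rotation": [0,0,0]},{"translation": [0,0,-0.23],"rotation": [0,0,0]},{"translation": [0,0,-0.27],"rotation": [0,0,0]},{"translation": [0,0,-0.278],"rotation": [0,0,0]},{"translation": [0.01,-0.001,-0.278],"rotation": [0,0,0]},{"translation": [0.025,-0.002,-0.278],"rotation": [0,0,0]},{"translation": [0.04,-0.003,-0.278],"rotation": [0,0,0]},{"translation": [0.055,-0.004,-0.278],"rotation": [0,0,0]},{"translation": [0.07,-0.005,-0.278],"rotation": [0,0,0]}]'

```text
t: 36.75
eef_pos: [0.568, 0.0822, -0.0181]
ee_rot: [3.141, 0.001, 3.068]
force: [0.9, -0.3, -0.5]
width: 0.0005
gripper_force: 0.0
```

Emit:
apply_moves --steps '[{"translation": [0.016,-0.001,0],"rotation": [0,0,0]},{"translation": [0.032,-0.002,0],"rotation": [0,0,0]},{"translation": [0.048,-0.003,0],"rotation": [0,0,0]},{"translation": [0.064,-0.005,0],"rotation": [0,0,0]},{"translation": [0.08,-0.006,0],"rotation": [0,0,0]},{"translation": [0.096,-0.007,0],"rotation": [0,0,0]},{"translation": [0.112,-0.008,0],"rotation": [0,0,0]},{"translation": [0.128,-0.009,0],"rotation": [0,0,0]},{"translation": [0.144,-0.01,0],"rotation": [0,0,0]},{"translation": [0.16,-0.012,0],"rotation": [0,0,0]}]'

```text
t: 37.58
eef_pos: [0.6027, 0.0777, -0.0192]
ee_rot: [-3.139, -0.007, 3.067]
force: [-15.3, 1.7, 11.4]
width: 0.0004
gripper_force: 7.5
```

Emit:
apply_moves --steps '[{"translation": [-0.08,0,0],"rotation": [0,0,0]},{"translation": [-0.12,0,0.08],"rotation": [0,0,0]},{"translation": [-0.12,0,0.22],"rotation": [0,0,0]},{"translation": [-0.12,0,0.36],"rotation": [0,0,0]},{"translation": [-0.12,0.05,0.5],"rotation": [0,0,0]},{"translation": [-0.12,0.1,0.64],"rotation": [0,0,0]},{"translation": [-0.08,0.12,0.78],"rotation": [0,0,0]},{"translation": [0,0.12,0.9],"rotation": [0,0,0]},{"translation": [0.05,0.12,1.0],"rotation": [0,0,0]},{"translation": [0.05,0.12,1.0],"rotation": [0,0,0]}]'

```text
t: 38.42
eef_pos: [0.624, 0.1096, 0.2373]
ee_rot: [3.139, 0.009, 3.069]
force: [0.5, 0.7, 0.6]
width: 0.0004
gripper_force: 0.0
```

Emit:
apply_moves --steps '[{"translation": [0.04,0,0.05],"rotation": [0,0,0]},{"translation": [0.08,0,0.1],"rotation": [0,0,0]},{"translation": [0.12,0,0.15],"rotation": [0,0,0]},{"translation": [0.15,0,0.2],"rotation": [0,0,0]},{"translation": [0.15,0,0.24],"rotation": [0,0,0]},{"translation": [0.15,0,0.26],"rotation": [0,0,0]},{"translation": [0.15,0,0.26],"rotation": [0,0,0]},{"translation": [0.15,0,0.26],"rotation": [0,0,0]},{"translation": [0.15,0,0.26],"rotation": [0,0,0]},{"translation": [0.15,0,0.26],"rotation": [0,0,0]}]'

```text
t: 39.25
eef_pos: [0.6563, 0.109, 0.2954]
ee_rot: [-3.141, -0.001, 3.069]
force: [-0.6, 0.9, 0.7]
width: 0.0003
gripper_force: 0.0
```

```bash
python3 - <<'E'
from h import *
import sys
np.set_printoptions(linewidth=300,threshold=sys.maxsize)
W={**camera_model('wrist'),'fish':1};w=grab_frame('wrist');cv2.imwrite('pics/w17.png',w);s=get_state();print(s['t'],s['eef_pos'])
h=[tuple(round(float(q),4) for q in t) for t in holes(W,w,rr=(15,20),acc=12,n=5)];print(h)
if h:print(rect(W,w,h[0]))
im=top(W,w,.60,.73,-.01,.16,.027,.004,9)
o=cv2.cvtColor(im,6);print(o);hh=cv2.cvtColor(im,40);b=cv2.inRange(hh,(2,80,25),(20,255,255));print('\n'.join(''.join('#' if q else '.' for q in r) for r in b))
E
```

```text
39.3 [0.65643809 0.10900567 0.29548132]
[(0.6378, 0.0734, 0.018, 90.0), (0.687, 0.0346, 0.0175, 67.0), (0.6386, 0.0774, 0.0189, 82.0), (0.643, 0.0678, 0.0184, 82.0)]
((0.6365527450561524, 0.07366446380615235), array([0.05132119, 0.05331638]), 5.04245138168335)
[[ 19  23  22  20  28  80  68  42  22  72  69  69  69  71  74  75  72  73  75  74  73  73  75  72  74  71  73  71  74  72  70  70  70  66  66  64  62  68  65  64 150  50  53]
 [ 22  23  21  18  27  19  73  24  25  73  69  71  70  71  73  72  71  71  73  72  69  70  70  72  70  72  68  70  71  69  69  70  69  72  70  72  73  73  72  74 150  51  56]
 [ 24  24  21  22  28  27  73  25  27  51  71  72  69  69  70  71  70  69  72  72  70  70  71  73  73  72  68  72  72  70  73  69  70  71  69  70  70  71  72  71 150  51  57]
 [ 25  23  21  21  30  27  22  25  31  29  73  71  72  74  72  56  54  54  55  37  47  63  65  64  67  67  69  73  71  72  72  72  71  68  70  70  72  69  71  68 150  55  56]
 [ 23  22  23  24  30  26  27  28  28  28  45  65  65  66  66  37  22  16  15  18  17  19  21  22  22  23  23  24  24  73  73  74  73  72  
[... 5688 characters left out ...]
........................................
...........................................
...........................................
...........................................
...........................................
...........................................
...........................................
...........................................
...........................................
...........................................
...........................................
...........................................
...........................................
...........................................
...........................................
...........................................
```

Emit:
apply_moves --steps '[{"translation": [-0.1,-0.06,-0.04],"rotation": [0,-0.05,0]},{"translation": [-0.2,-0.132,-0.1],"rotation": [0,-0.1,0]},{"translation": [-0.28,-0.132,-0.22],"rotation": [0,-0.15,0]},{"translation": [-0.28,-0.132,-0.36],"rotation": [0,-0.2,0]},{"translation": [-0.28,-0.132,-0.5],"rotation": [0,-0.2,0]},{"translation": [-0.28,-0.132,-0.64],"rotation": [0,-0.2,0]},{"translation": [-0.28,-0.132,-0.78],"rotation": [0,-0.2,0]},{"translation": [-0.28,-0.132,-0.9],"rotation": [0,-0.2,0]},{"translation": [-0.28,-0.132,-0.96],"rotation": [0,-0.2,0]},{"translation": [-0.28,-0.132,-0.96],"rotation": [0,-0.2,0]}]'

```text
t: 40.13
eef_pos: [0.5839, 0.0748, 0.0519]
ee_rot: [3.137, 0.098, 3.068]
force: [-0.7, -0.4, 0.3]
width: 0.0005
gripper_force: 0.0
```

Emit:
apply_moves --steps '[{"translation": [0,0,-0.08],"rotation": [0,0,0]},{"translation": [0,0,-0.16],"rotation": [0,0,0]},{"translation": [0,0,-0.23],"rotation": [0,0,0]},{"translation": [0,0,-0.28],"rotation": [0,0,0]},{"translation": [0,0,-0.3],"rotation": [0,0,0]},{"translation": [0.012,0,-0.3],"rotation": [0,0,0]},{"translation": [0.024,0,-0.3],"rotation": [0,0,0]},{"translation": [0.036,0,-0.3],"rotation": [0,0,0]},{"translation": [0.048,0,-0.3],"rotation": [0,0,0]},{"translation": [0.056,0,-0.3],"rotation": [0,0,0]}]'

```text
t: 40.97
eef_pos: [0.6021, 0.0764, -0.0179]
ee_rot: [3.133, 0.106, 3.068]
force: [0.3, 0.0, -0.7]
width: 0.0005
gripper_force: 0.0
```

Emit:
apply_moves --steps '[{"translation": [0.014,0.0,0],"rotation": [0,0,0]},{"translation": [0.028,0.002,0],"rotation": [0,0,0]},{"translation": [0.042,0.004,0],"rotation": [0,0,0]},{"translation": [0.056,0.006,0],"rotation": [0,0,0]},{"translation": [0.07,0.008,0],"rotation": [0,0,0]},{"translation": [0.084,0.01,0],"rotation": [0,0,0]},{"translation": [0.098,0.01,0],"rotation": [0,0,0]},{"translation": [0.112,0.01,0],"rotation": [0,0,0]},{"translation": [0.126,0.01,0],"rotation": [0,0,0]},{"translation": [0.14,0.01,0],"rotation": [0,0,0]}]'

```text
t: 41.8
eef_pos: [0.6316, 0.0767, -0.0199]
ee_rot: [3.137, 0.097, 3.067]
force: [-16.2, 1.1, 11.9]
width: 0.0002
gripper_force: 8.9
```

Emit:
apply_moves --steps '[{"translation": [0.002,0.0,0.008],"rotation": [0,0,0]},{"translation": [0.01,0.0,0.014],"rotation": [0,0,0]},{"translation": [0.02,-0.001,0.016],"rotation": [0,0,0]},{"translation": [0.03,-0.002,0.016],"rotation": [0,0,0]},{"translation": [0.04,-0.003,0.016],"rotation": [0,0,0]},{"translation": [0.05,-0.004,0.016],"rotation": [0,0,0]},{"translation": [0.058,-0.005,0.016],"rotation": [0,0,0]},{"translation": [0.066,-0.005,0.016],"rotation": [0,0,0]},{"translation": [0.074,-0.006,0.016],"rotation": [0,0,0]},{"translation": [0.08,-0.006,0.016],"rotation": [0,0,0]}]'

```text
t: 42.63
eef_pos: [0.6528, 0.0772, -0.0159]
ee_rot: [3.136, 0.1, 3.069]
force: [-3.0, 0.6, -2.2]
width: 0.0006
gripper_force: 2.0
```

Emit:
apply_moves --steps '[{"translation": [0.004,0,0],"rotation": [0,0,0]},{"translation": [0.008,-0.001,0],"rotation": [0,0,0]},{"translation": [0.012,-0.001,0],"rotation": [0,0,0]},{"translation": [0.016,-0.001,0],"rotation": [0,0,0]},{"translation": [0.02,-0.002,0],"rotation": [0,0,0]},{"translation": [0.024,-0.002,0],"rotation": [0,0,0]},{"translation": [0.028,-0.002,0],"rotation": [0,0,0]},{"translation": [0.032,-0.002,0],"rotation": [0,0,0]},{"translation": [0.032,-0.002,0],"rotation": [0,0,0]},{"translation": [0.032,-0.002,0],"rotation": [0,0,0]}]'

```text
t: 43.47
eef_pos: [0.6622, 0.076, -0.0158]
ee_rot: [3.135, 0.101, 3.067]
force: [-7.8, 1.9, -3.2]
width: 0.0004
gripper_force: 4.1
```

Emit:
apply_moves --steps '[{"translation": [0.004,0,0],"rotation": [0,0,0]},{"translation": [0.008,-0.001,0],"rotation": [0,0,0]},{"translation": [0.012,-0.001,0],"rotation": [0,0,0]},{"translation": [0.016,-0.001,0],"rotation": [0,0,0]},{"translation": [0.02,-0.002,0],"rotation": [0,0,0]},{"translation": [0.024,-0.002,0],"rotation": [0,0,0]},{"translation": [0.024,-0.002,0],"rotation": [0,0,0]},{"translation": [0.024,-0.002,0],"rotation": [0,0,0]},{"translation": [0.024,-0.002,0],"rotation": [0,0,0]},{"translation": [0.024,-0.002,0],"rotation": [0,0,0]}]'

```text
t: 44.3
eef_pos: [0.6622, 0.0756, -0.0174]
ee_rot: [3.137, 0.092, 3.067]
force: [-27.3, 11.7, 7.1]
width: 0.0007
gripper_force: 14.4
```

Emit:
apply_moves --steps '[{"translation": [-0.08,0,0.0],"rotation": [0,0,0]},{"translation": [-0.2,0,0.04],"rotation": [0,0,0]},{"translation": [-0.28,0,0.16],"rotation": [0,0.05,0]},{"translation": [-0.28,0,0.3],"rotation": [0,0.1,0]},{"translation": [-0.28,0.05,0.44],"rotation": [0,0.15,0]},{"translation": [-0.24,0.1,0.58],"rotation": [0,0.2,0]},{"translation": [-0.18,0.12,0.72],"rotation": [0,0.2,0]},{"translation": [-0.1,0.12,0.86],"rotation": [0,0.2,0]},{"translation": [-0.04,0.12,1.0],"rotation": [0,0.2,0]},{"translation": [0.0,0.12,1.0],"rotation": [0,0.2,0]}]'

```text
t: 45.13
eef_pos: [0.6766, 0.1066, 0.2455]
ee_rot: [3.137, 0.016, 3.069]
force: [0.5, 0.2, 1.4]
width: 0.0003
gripper_force: 0.0
```

Emit:
apply_moves --steps '[{"translation": [0.02,0,0.05],"rotation": [0,0,0]},{"translation": [0.04,0,0.1],"rotation": [0,0,0]},{"translation": [0.06,0,0.15],"rotation": [0,0,0]},{"translation": [0.08,0,0.2],"rotation": [0,0,0]},{"translation": [0.08,0,0.24],"rotation": [0,0,0]},{"translation": [0.08,0,0.26],"rotation": [0,0,0]},{"translation": [0.08,0,0.26],"rotation": [0,0,0]},{"translation": [0.08,0,0.26],"rotation": [0,0,0]},{"translation": [0.08,0,0.26],"rotation": [0,0,0]},{"translation": [0.08,0,0.26],"rotation": [0,0,0]}]'

```text
t: 45.97
eef_pos: [0.6896, 0.106, 0.2993]
ee_rot: [-3.141, -0.001, 3.069]
force: [0.9, -0.4, 0.9]
width: 0.0003
gripper_force: 0.0
```

```bash
python3 - <<'E'
from h import *
import sys
np.set_printoptions(linewidth=300,threshold=sys.maxsize)
W={**camera_model('wrist'),'fish':1};w=grab_frame('wrist');cv2.imwrite('pics/w18.png',w);s=get_state();print(s['t'],s['eef_pos'])
h=[tuple(round(float(q),4) for q in t) for t in holes(W,w,x1=.74,rr=(15,20),acc=12,n=5)];print(h)
if h:print(rect(W,w,h[0]))
for z in(.053,.027):
  im=top(W,w,.65,.75,.02,.13,z,.0025,9)
  o=cv2.cvtColor(im,6);hh=cv2.cvtColor(im,40);b=cv2.inRange(hh,(2,80,25),(20,255,255))
  print(z);print('\n'.join(f'{.75-.0025*i:.4f} '+''.join('#' if q else ('o' if g>85 else '.') for q,g in zip(r,gr)) for i,(r,gr) in enumerate(zip(b,o))))
E
```

```text
46.0167 [0.68962573 0.10600468 0.29940875]
[(0.6922, 0.073, 0.0178, 94.0), (0.6966, 0.0734, 0.0188, 93.0), (0.693, 0.069, 0.0198, 83.0), (0.693, 0.0778, 0.0188, 80.0)]
((0.6909450912475587, 0.07354152526855467), array([0.05061257, 0.05731048]), 3.5137505531311035)
0.053
0.7500 ooo.#######ooo##############################
0.7475 ooo.######ooooo########ooo##################
0.7450 o.o.######ooooo#######.ooo#########oo#######
0.7425 ....#######oooo#######oooo########.ooo######
0.7400 ...########.o.#########ooo########.ooo######
0.7375 ..#########oo.########oo.#########ooo#######
0.7350 ###########oo#########.oo#########oo########
0.7325 ######################oo#########.oo########
0.7300 #################################oo#########
0.7275 ############################################
0.7250 ############################################
0.7225 ############################################
0.7200 #################..#########################
0.7175 ##############oooooooo....##################
0.7150 ##############oooooooooooooooooooo##########
0.7125 ##############oooooooooooooooooooo########
[... 2636 characters left out ...]
..........oooo##########
0.6825 #########.....oooooo.........ooooo##########
0.6800 ......#.......oooooooo.....ooooooo.#########
0.6775 ..............oooooooooooooooooooo##########
0.6750 ..............oo.ooooooooooooooooo##########
0.6725 .................ooooooooooooooooo.#########
0.6700 ...........................ooooooo..........
0.6675 .....................oooo.ooo..oo...........
0.6650 ..........................o...oo............
0.6625 ............................................
0.6600 ............................................
0.6575 ............................................
0.6550 ............................................
0.6525 ............................................
```

```bash
python3 -c "
from station import *
print(job_done())"
```

```text
the job is handed in; nothing more can be done
None
```

I handed the job in at about 46 s. The doming block was tipped by pushing so the large cup is on top, then slid into the notch. In the last wrist picture it lies flat with its centre within about 2 mm of the measured home, and it had stopped dead under a 27 N push. I never gripped it, and made no move near the bottle, hammer or bur stand, but did not look at them again at the end.

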